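# Tip out the front rows and stack the counting trays

### The arm

A 7-joint arm with a two-finger parallel gripper is mounted at the origin on a cart in front of the work surface, level with it; the furniture and walls round the work are solid. World frame = base frame: x ahead of the robot, y to its left, z up, the work surface at z = 0. Lengths are in m, angles in rad, forces in N, time in s.
With the tool pointing down it reaches from about 0.425 to 0.925 m from the base axis. Payload 6.8 kg.
Tool frame: the origin (TCP) lies on the mounting face of the last link; the fingertips stand 173 mm ahead of it and the grasp point (between the pads) lies 155 mm ahead of it; z points along the fingers, y is the line along which they close (so a half turn about z gives the same grasp; the last joint's range is limited). The gripper opens to 85 mm and grips with 20 to 120 N. Pads are 22 mm wide; open, the fingers measure 114 mm over their backs; the gripper's body (76 mm by 85 mm) begins 54 mm behind the grasp point. The pads swing forward as they close: fully open they stand 13 mm farther back than shut.
Start: joints at [1.121, 0.477, 0.022, 1.555, -0.011, 1.109, -0.083], TCP at [0.226, -0.636, 0.405] pointing down, gripper open.
Joint ranges: [-2.96, 2.96], [-0.34, 2.1], [-1.41, 1.46], [0.24, 2.44], [-1.37, 4.51], [0.17, 1.92], [-2.96, 2.96]. Speed limits (rad/s): [2.39, 2.39, 3.14, 3.14, 3.14, 3.14, 3.14].

### API

Orientations are given as a unit quaternion [w, x, y, z].
In Python, from station import bot gives the robot as it stands. The module is installed in compiled form; this text tells all that it offers.
- The arm moves only by the shell command python3 -m pendant 'ROWS' [FORCE]. ROWS is JSON, a list of rows, each a list of 5 numbers: the finger opening in m, from 0 to 0.0854, then the shift along the tool's x, y, z in m, then the turn about the tool's z in degrees. In form: [[jaw, x, y, z, yaw], ...]. A call has 1 to 12 rows; each row shifts and turns the commanded pose from where the row before left it, along the tool's axes as they then stand; what a row does not reach is not made up. A row lasts 1/12 s, in which the tool goes at most 41.7 mm and 7.16 degrees, less where a joint would pass 70% of its speed; a pose out of reach is approached as far as the arm can. A call with a gripper value outside its range is refused whole. The fingers move at their own pace and stop on an object; FORCE is the grip in N (left out, the last holds). Time passes only in rows, so rows that do not move let the fingers close. It gives the time, the measured TCP pose, the force, the opening and the grip force at its end, in the units of the state.
- bot.get_obs(): the state, without advancing time (a new reading comes with each control period).
- bot.read_camera(name): name is "scene" or "top" or "wrist"; returns (picture, depth): 384x512x3 uint8, blue, green, red; 384x512 float32, m along the optical axis (not along the pixel's ray), 0 where there is no reading.
- bot.camera_model(name): a dict with "intrinsics" (3x3 intrinsics, pixels), "R" (3x3) and "t" (3): a world point X has camera coordinates R X + t. Camera axes: x right, y down, z forward; pixel columns grow to the right and rows downward; lengths in m; the calibration is good to about 2 mm. A picture is of the moment at which its call begins: read the wrist's pose just before it. camera_model takes no time and is no camera call; for the wrist camera it gives the pose at the moment of the call.
- bot.hand_in(): hands the job in; it is judged then, once.
Trained networks look in the newest picture that a camera, given by its name, has taken for a name from the list of things; names that differ only in an ending like _2 or _b are one class to them, and where a whole thing is asked for, a point or a joint stands for the part that bears it (a point fixed in the world has none). Each returns a list of dicts, best first, with "score" (0 to 1); they miss things now and then, are a little off and sometimes report something else, mostly with a low value. They report only what shows in the picture. A call takes as long as a camera call. They do not tell look-alikes from the thing itself.
- bot.boxes_of(name, camera): "at" ([column, row] in pixels, amid what is visible of it).
- bot.trace(name, camera): "mask" (384x512 bool, what is visible of it) and "at" ([column, row] in pixels, amid what is visible of it).
- bot.pinpoint(name, camera): "at" ([column, row] in pixels: a listed point, or the origin of a listed thing).
The state is a dict: "t": time; "q": joint angles; "joint_vel": joint speeds; "joint_torque": joint torques, N m; "eef_pos": TCP position; "tool_rot": TCP orientation; "contact_force": force on the tool from outside, world axes, zero at the start; "torque": the same for the moment, N m; "gripper_width": opening from 0.0 (shut) to 1.0 (fully open); "grasp_force": force on a finger pad.
Only numpy, scipy, OpenCV 4.12 (cv2) and the standard library are available. Lean on these libraries where they do the work, as an engineer would, in place of code of your own. Each camera call takes 0.05 s, during which the arm holds its last target. There are 200 camera calls.

### The job

First push the orange collecting box squarely up against both fences of the corner fixture. Then take each white counting tray by its handle and tilt it over the box so that only its front row of slide mailers slides off into the box while the rear row stays behind the raised lip; do not pick mailers off the front row by hand, but pick up any that miss the box and put them in it. Stack both trays on the steel base plate, in either order, every pin down in its socket and the rear mailers still in place, and leave the box touching both fences and the bystanders where they are.

Things in the scene. Friction and masses are not known exactly. Their poses are not given: they have to be found in the camera images.
- tray_a: white counting tray, one of two alike, 100 (x) x 168 (y) mm, 75 mm high, 0.3 kg, loose. Origin under its middle at the tips of its feet; z up, -x is its front. Floor top at z = 13 mm. Front row: x = -50 to -3; rear row: x = 3 to 46, with a 14 mm wall behind it. Mailers slide at a tilt of about 15 to 22 degrees. Stacked on another tray, its origin sits 66 mm above that tray's.
- tray_a_front (a point): middle of the tray's front edge, top of the floor (x = -50, y = 0, z = 13 mm of the tray). The edge is open, with no wall, for 132 mm between the front posts; floor 4 mm thick.
- tray_a_handle (a point): point to grip on the tray's handle (x = y = 0, z = 55 mm of the tray): an upright grey plate over the raised lip, 10 mm thick along x, 40 mm wide along y, top at z = 68 mm; grip it from above, closing along x. The lip runs along y at x = 0, 6 mm high, 5 mm thick, and holds back the rear row when the front is tilted down.
- tray_a_post (a point): top of the tray's rear left post (x = 41, y = 75, z = 75 mm of the tray). Four grey square posts, 18 mm wide, stand at x = +-41, y = +-75, each with a 13 mm square socket 12 mm deep in its top and, underneath, a steel pin (foot) 9 mm across with tapered tip, reaching 9 mm below the tray's plate, to z = 0.
- tray_b: white counting tray, one of two alike, 100 (x) x 168 (y) mm, 75 mm high, 0.3 kg, loose. Origin under its middle at the tips of its feet; z up, -x is its front. Floor top at z = 13 mm. Front row: x = -50 to -3; rear row: x = 3 to 46, with a 14 mm wall behind it. Mailers slide at a tilt of about 15 to 22 degrees. Stacked on another tray, its origin sits 66 mm above that tray's.
- tray_b_front (a point): middle of the tray's front edge, top of the floor (x = -50, y = 0, z = 13 mm of the tray). The edge is open, with no wall, for 132 mm between the front posts; floor 4 mm thick.
- tray_b_handle (a point): point to grip on the tray's handle (x = y = 0, z = 55 mm of the tray): an upright grey plate over the raised lip, 10 mm thick along x, 40 mm wide along y, top at z = 68 mm; grip it from above, closing along x. The lip runs along y at x = 0, 6 mm high, 5 mm thick, and holds back the rear row when the front is tilted down.
- tray_b_post (a point): top of the tray's rear left post (x = 41, y = 75, z = 75 mm of the tray). Four grey square posts, 18 mm wide, stand at x = +-41, y = +-75, each with a 13 mm square socket 12 mm deep in its top and, underneath, a steel pin (foot) 9 mm across with tapered tip, reaching 9 mm below the tray's plate, to z = 0.
- front_a1: blue flat plastic slide mailer with a pale patch on top, 36 (x) x 60 (y) x 12 (z) mm, 35 g, slippery; origin at the centre of its underside. It starts in the front row of tray_a; it may be absent.
- front_a2: blue flat plastic slide mailer with a pale patch on top, 36 (x) x 60 (y) x 12 (z) mm, 35 g, slippery; origin at the centre of its underside. It starts in the front row of tray_a; it may be absent.
- front_b1: blue flat plastic slide mailer with a pale patch on top, 36 (x) x 60 (y) x 12 (z) mm, 35 g, slippery; origin at the centre of its underside. It starts in the front row of tray_b; it may be absent.
- front_b2: blue flat plastic slide mailer with a pale patch on top, 36 (x) x 60 (y) x 12 (z) mm, 35 g, slippery; origin at the centre of its underside. It starts in the front row of tray_b; it may be absent.
- rear_a1: blue flat plastic slide mailer with a pale patch on top, 36 (x) x 60 (y) x 12 (z) mm, 35 g, slippery; origin at the centre of its underside. It starts in the rear row of tray_a and shall stay there.
- rear_a2: blue flat plastic slide mailer with a pale patch on top, 36 (x) x 60 (y) x 12 (z) mm, 35 g, slippery; origin at the centre of its underside. It starts in the rear row of tray_a and shall stay there.
- rear_b1: blue flat plastic slide mailer with a pale patch on top, 36 (x) x 60 (y) x 12 (z) mm, 35 g, slippery; origin at the centre of its underside. It starts in the rear row of tray_b and shall stay there.
- rear_b2: blue flat plastic slide mailer with a pale patch on top, 36 (x) x 60 (y) x 12 (z) mm, 35 g, slippery; origin at the centre of its underside. It starts in the rear row of tray_b and shall stay there.
- stack_base: dark steel base plate of the stack, 104 (x) x 168 (y) x 4 mm, fixed, with four black bosses at x = +-41, y = +-75 mm, 16 mm high, each with a 13 mm square socket 10 mm deep. Origin at table level under its middle. A tray seated on it has its origin 7 mm above this origin, either way round.
- corner_stop: aluminium corner fixture fixed to the table: two fences 14 mm thick and 24 mm high, their inner faces at x = +60 mm (170 mm long, y = -95 to +75) and at y = -95 mm (100 mm long, x = -26 to +74) of its frame. Its origin, at table level, is where the origin of the collecting box comes when the box touches both fences; its x and y axes are then parallel to the box's.
- collect_box: orange open collecting box, 120 (x) x 190 (y) x 45 mm high, walls and floor 4 mm, 0.5 kg, loose, slides on the table when pushed. Origin at the centre of its underside.
- jar_3: small clear jar with a black screw cap, 43 mm across, 72 mm high, loose bystander; origin at the centre of its underside
- tip_box_1: green pipette-tip box with a clear lid, 84 x 101 x 62 mm, loose bystander; origin at the centre of its underside
Things that resemble listed ones, but are neither listed nor needed, are in the scene too. What is shaped like the rear_a1 but pink is not meant.

How it is judged:
On the way, in this order (a step that is already met when the one before it is completed fails the run):
1. the collecting box stands squarely against both fences (horizontal distance between collect_box and corner_stop below 0.005 m and angle between the x axis of collect_box and the x axis of corner_stop, either way round below 0.04 rad and height (world z) of collect_box below 0.006 m), for 0.2 s.
2. every front-row mailer lies in the collecting box (x of front_a1 in the frame of collect_box between -0.058 and 0.058 m and y of front_a1 in the frame of collect_box between -0.093 and 0.093 m and z of front_a1 in the frame of collect_box between -0.005 and 0.042 m and x of front_a2 in the frame of collect_box between -0.058 and 0.058 m and y of front_a2 in the frame of collect_box between -0.093 and 0.093 m and z of front_a2 in the frame of collect_box between -0.005 and 0.042 m and x of front_b1 in the frame of collect_box between -0.058 and 0.058 m and y of front_b1 in the frame of collect_box between -0.093 and 0.093 m and z of front_b1 in the frame of collect_box between -0.005 and 0.042 m and x of front_b2 in the frame of collect_box between -0.058 and 0.058 m and y of front_b2 in the frame of collect_box between -0.093 and 0.093 m and z of front_b2 in the frame of collect_box between -0.005 and 0.042 m), for 0.2 s.
At the end, for the whole second after the job is handed in: Front mailers all in the box; rear mailers flat in the rear rows of their own trays; one tray seated on the base plate, the other on it (3 mm in height, 5 mm sideways, 0.05 rad); box within 5 mm and 0.04 rad of its place against both fences; all at rest (all of step 1 and all of step 2 and x of rear_a1 in the frame of tray_a between 0.012 and 0.036 m and y of rear_a1 in the frame of tray_a between -0.066 and 0.066 m and z of rear_a1 in the frame of tray_a between 0.008 and 0.02 m and x of rear_a2 in the frame of tray_a between 0.012 and 0.036 m and y of rear_a2 in the frame of tray_a between -0.066 and 0.066 m and z of rear_a2 in the frame of tray_a between 0.008 and 0.02 m and x of rear_b1 in the frame of tray_b between 0.012 and 0.036 m and y of rear_b1 in the frame of tray_b between -0.066 and 0.066 m and z of rear_b1 in the frame of tray_b between 0.008 and 0.02 m and x of rear_b2 in the frame of tray_b between 0.012 and 0.036 m and y of rear_b2 in the frame of tray_b between -0.066 and 0.066 m and z of rear_b2 in the frame of tray_b between 0.008 and 0.02 m and ((horizontal distance between tray_a and stack_base below 0.005 m and angle between the x axis of tray_a and the x axis of stack_base, either way round below 0.05 rad and angle between each of tray_a, tray_b's own z axis and vertical below 0.05 rad and z of tray_a in the frame of stack_base between 0.004 and 0.01 m and horizontal distance between tray_b and tray_a below 0.005 m and angle between the x axis of tray_b and the x axis of tray_a, either way round below 0.05 rad and z of tray_b in the frame of tray_a between 0.063 and 0.069 m) or (horizontal distance between tray_b and stack_base below 0.005 m and angle between the x axis of tray_b and the x axis of stack_base, either way round below 0.05 rad and angle between each of tray_b, tray_a's own z axis and vertical below 0.05 rad and z of tray_b in the frame of stack_base between 0.004 and 0.01 m and horizontal distance between tray_a and tray_b below 0.005 m and angle between the x axis of tray_a and the x axis of tray_b, either way round below 0.05 rad and z of tray_a in the frame of tray_b between 0.063 and 0.069 m)) and linear speed of each of tray_a, tray_b, collect_box below 0.02 m/s); the robot touches nothing.
It fails at once if a front-row mailer is taken by the fingers while it lies in the front row of its tray ((contact force between the fingers and front_a1 above 1 N and x of front_a1 in the frame of tray_a between -0.045 and 0 m and y of front_a1 in the frame of tray_a between -0.066 and 0.066 m and z of front_a1 in the frame of tray_a between 0.008 and 0.022 m) or (contact force between the fingers and front_a2 above 1 N and x of front_a2 in the frame of tray_a between -0.045 and 0 m and y of front_a2 in the frame of tray_a between -0.066 and 0.066 m and z of front_a2 in the frame of tray_a between 0.008 and 0.022 m) or (contact force between the fingers and front_b1 above 1 N and x of front_b1 in the frame of tray_b between -0.045 and 0 m and y of front_b1 in the frame of tray_b between -0.066 and 0.066 m and z of front_b1 in the frame of tray_b between 0.008 and 0.022 m) or (contact force between the fingers and front_b2 above 1 N and x of front_b2 in the frame of tray_b between -0.045 and 0 m and y of front_b2 in the frame of tray_b between -0.066 and 0.066 m and z of front_b2 in the frame of tray_b between 0.008 and 0.022 m)).
It fails at once if the jar with the black cap or the tip box is knocked over or shifted more than 3 cm (distance of any of jar_3, tip_box_1 from where it was at the start of the episode above 0.03 m or angle between any of jar_3, tip_box_1's own z axis and vertical above 0.5 rad).
Of front_a1, front_a2, front_b1, front_b2 only 2 to 4 are there at a start; the rules pass over those that are not, and their reading is None.
At some moment in a run one of collect_box may be knocked a few centimetres aside while the robot is not near it.
It also fails if it takes over 210 s, if anything falls off the work surface, if the arm or the gripper's body presses on something with over 40 N, if the wrist force passes 120 N, or if a joint passes its speed limit or range.

## Working session

There is one attempt and no reset: what is moved stays moved. The work goes in short steps, Python scripts to look and compute and a shell command to move; the robot and the scene stay as the last step left them, time stands still between calls to the robot, and variables do not carry over. Pictures are saved under pics/ and viewed, at most 16 in all, crops included, and the job is handed in when it is done.

```bash
mkdir -p pics; cat > h.py <<'E'
import numpy as np,cv2
from station import bot
from scipy.spatial.transform import Rotation as Rn
def cam(n):
    m=bot.camera_model(n);return np.array(m["intrinsics"]),np.array(m["R"]),np.array(m["t"])
def depth_pt(m,d,px):
    K,R,t=m;u,v=int(round(px[0])),int(round(px[1]))
    w=d[max(v-2,0):v+3,max(u-2,0):u+3];w=w[w>0]
    if len(w)==0:return None
    z=np.median(w);return R.T@(z*np.linalg.inv(K)@[px[0],px[1],1]-t)
def at_z(m,px,z):
    K,R,t=m;c=-R.T@t;r=R.T@np.linalg.inv(K)@[px[0],px[1],1]
    return c+r*(z-c[2])/r[2]
def cloud(m,d):
    K,R,t=m;v,u=np.mgrid[:d.shape[0],:d.shape[1]]
    p=np.stack([u,v,np.ones_like(u)],-1)@np.linalg.inv(K).T*d[...,None]
    return (p-t)@R
E
python3 - <<'E'
from h import *
np.set_printoptions(precision=3,suppress=True)
o=bot.get_obs();print(o['t'],o['eef_pos'],o['tool_rot'])
for c in ("top","scene"):
    m=cam(c);im,d=bot.read_camera(c);cv2.imwrite(f'pics/{c}0.png',im)
    np.savez(f'{c}0.npz',im=im,d=d)
    for n in ("tray_a","tray_a_handle","tray_a_front","tray_a_post","stack_base","corner_stop","collect_box","jar_3","tip_box_1","front_a1"):
        for r in bot.pinpoint(n,c)[:8]: print(c,n,round(r['score'],2),np.round(r['at'],1),depth_pt(m,d,r['at']) if 0<=r['at'][0]<512 and 0<=r['at'][1]<384 else None)
E
```

```text
0.0 [ 0.226 -0.636  0.404] [-0.001  0.985  0.17  -0.   ]
top tray_a 0.66 [154.7 232.5] [0.422 0.31  0.021]
top tray_a 0.36 [342.5 207.8] [ 0.512 -0.27   0.025]
top tray_a_handle 0.72 [293. 149.] [ 0.687 -0.111  0.06 ]
top tray_a_handle 0.67 [357.2 213. ] [ 0.494 -0.306  0.065]
top tray_a_front 0.92 [353.7 228.3] [ 0.45  -0.305  0.021]
top tray_a_post 0.67 [330.5 198. ] [ 0.538 -0.226  0.062]
top stack_base 0.96 [167.  172.1] [0.616 0.287 0.003]
top stack_base 0.55 [362.6 207.9] [ 0.513 -0.332  0.024]
top collect_box 0.63 [249.6 214.6] [0.486 0.019 0.003]
top jar_3 0.56 [330.1 198.6] [ 0.536 -0.225  0.062]
top jar_3 0.28 [363.4 209.7] [ 0.508 -0.335  0.024]
top tip_box_1 0.68 [292.7 148.2] [ 0.689 -0.11   0.06 ]
top front_a1 0.52 [363.  225.1] [ 0.46  -0.333  0.023]
top front_a1 0.51 [341.8 227.8] [ 0.45  -0.268  0.022]
scene tray_a 0.75 [197.6 152.7] [0.416 0.295 0.019]
scene tray_a 0.64 [288.5 282.6] [ 0.481 -0.319  0.024]
scene tray_a 0.49 [320.4 209.8] [ 0.679 -0.145  0.062]
scene tray_a_handle 0.67 [292.7 272.3] [ 0.495 -0.313  0.064]
scene tray_a_front 0.64 [274.6 285. ] [ 0.444 -0.305  0.014]
scene tray_a_post 0.79 [287.9 244.1] [ 0.526 -0.221  0.063]
scene tray_a_post 0.51 [289.1 267. ] [ 0.492 -0.295  0.067]
scene stack_base 0.72 [252.6 146. ] [0.621 0.26  0.006]
scene stack_base 0.41 [187.4 150.4] [0.385 0.319 0.021]
scene collect_box 0.77 [246.  205.4] [0.487 0.01  0.003]
scene jar_3 0.69 [275.5 285.1] [ 0.445 -0.308  0.018]
scene jar_3 0.67 [203.  142.3] [0.451 0.333 0.025]
scene jar_3 0.58 [302.7 184.9] [0.698 0.004 0.017]
scene tip_box_1 0.73 [321.1 212. ] [ 0.678 -0.152  0.059]
scene front_a1 0.54 [276.8 274.7] [ 0.461 -0.283  0.027]
scene front_a1 0.48 [202.7 143.1] [0.448 0.329 0.026]
scene front_a1 0.44 [285.5 288.3] [ 0.465 -0.332  0.025]
```

```bash
python3 - <<'E'
import cv2
im=cv2.imread('pics/top0.png');cv2.imwrite('pics/top0b.png',cv2.resize(im[95:295,110:400],(800,552),interpolation=cv2.INTER_CUBIC))
im=cv2.imread('pics/scene0.png');cv2.imwrite('pics/scene0b.png',cv2.resize(im,(768,576)))
E
```

```text
(no output)
```

View pics/top0b.png

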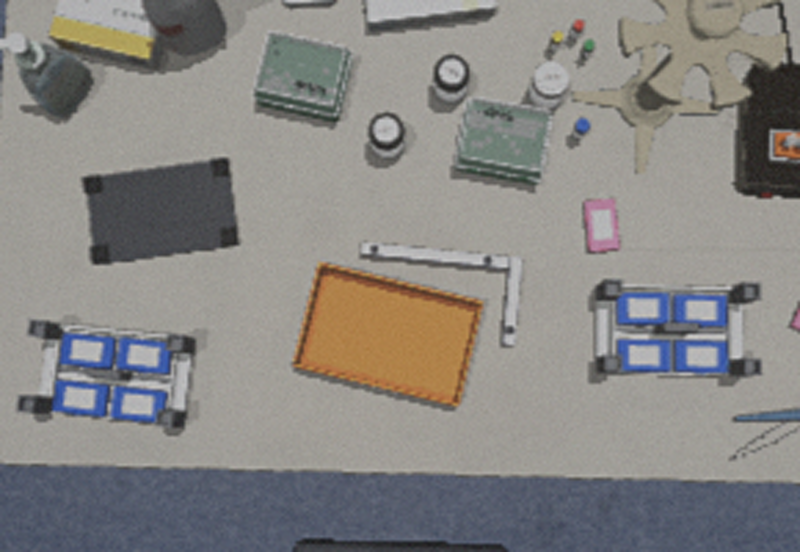

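View pics/scene0b.png

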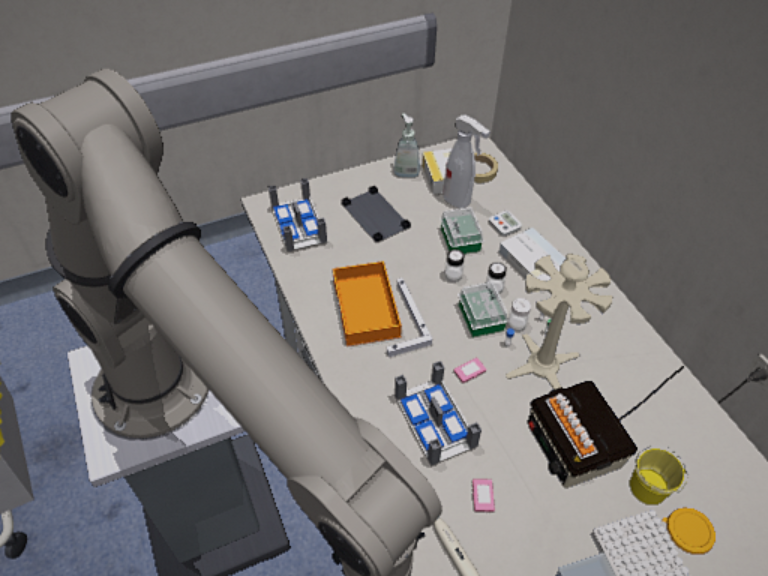

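The top view shows the box left of the aluminium corner (crop about 390,335), with the fences at +x and -y. The trays are at crop (110,375) and (675,330), each carrying four mailers, and both open fronts face the robot. The base is at (160,210). The tool can't pitch, so I plan to grip each handle's 40 mm width, closing along y. That lets the tray pivot about the pads when its underside is lowered onto the box wall. First I'll measure the poses.

```bash
cat >> h.py <<'E'
def rect(P,deg=True):
    (c,s,a)=cv2.minAreaRect((P[:,:2]*1000).astype(np.float32))
    return np.round(c,1),np.round(s,1),round(a,2)
E
python3 - <<'E'
from h import *
for c in("top","scene"):
    z=np.load(f'{c}0.npz');im,d=z['im'],z['d'];P=cloud(cam(c),d);x,y,h=P[...,0],P[...,1],P[...,2]
    hsv=cv2.cvtColor(im,cv2.COLOR_BGR2HSV);b=im.astype(int)
    org=(b[...,2]-b[...,0]>70)&(abs(y)<.15)&(x>.35)&(x<.62)&(d>0)
    print(c,'box rim',rect(P[org&(h>.036)]),'all',rect(P[org]), 'rim z',np.percentile(h[org],[1,99]))
    f=(~org)&(h>.018)&(h<.032)&(x>.46)&(x<.65)&(y>-.17)&(y<.14)&(d>0)
    f=cv2.morphologyEx(f.astype(np.uint8),cv2.MORPH_OPEN,np.ones((2,2)))>0
    print(' fence',rect(P[f]),f.sum())
    Q=P[f]; np.save(f'fence_{c}.npy',Q)
    for nm,s in(('T-',y<-.15),('T+',y>.15)):
        for t,lo,hi in(('posts',.068,.085),):
            g=s&(h>lo)&(h<hi)&(x>.34)&(x<.58)&(abs(y)<.42)&(d>0);print(' ',nm,t,g.sum(),rect(P[g]) if g.sum()>3 else'')
            n,lab,st,ce=cv2.connectedComponentsWithStats(g.astype(np.uint8))
            for k in range(1,n):
                q=P[lab==k];print('    ',st[k,4],np.round(q.mean(0)*1000,1))
    g=(h>.010)&(h<.022)&(x>.5)&(x<.74)&(y>.15)&(y<.42)&(d>0);n,lab,st,ce=cv2.connectedComponentsWithStats(g.astype(np.uint8))
    for k in range(1,n):
        if st[k,4]>4:print('  boss',st[k,4],np.round(P[lab==k].mean(0)*1000,1))
    dk=(b.max(2)<75)&(h<.009)&(h>-.01)&(x>.5)&(x<.74)&(y>.15)&(y<.42)&(d>0);print('  plate',rect(P[dk]))
E
```

```text
top box rim (array([480.7,  15.6]), array([187.9, 119.5]), 77.7) all (array([480.7,  15.6]), array([187.9, 119.5]), 77.7) rim z [-0.00247978  0.04684195]
 fence (array([517.9, -64.5]), array([189.1, 170.6]), 19.36) 383
  T- posts 102 (array([ 493.5, -303. ]), array([ 98.9, 168.7]), 0.18)
     20 [ 534.8 -226.8   73.6]
     27 [ 535.  -378.3   72.8]
     1 [ 493.  -282.9   69.1]
     2 [ 494.6 -288.8   69.4]
     1 [ 496.4 -298.    68.6]
     6 [ 492.7 -314.2   69.4]
     21 [ 452.2 -226.4   72.7]
     24 [ 451.6 -378.    71.9]
  T+ posts 109 (array([428.5, 323.7]), array([168.1,  99.1]), 85.57)
     28 [475.7 394.7  72.7]
     22 [463.8 246.   73.5]
     4 [430.1 333.2  69.2]
     2 [429.6 324.5  68.3]
     2 [430.  306.2  69.6]
     28 [394.6 400.7  73.4]
     23 [381.4 251.7  73.5]
  boss 10 [732.2 395.3  17.7]
  boss 22 [671.8 216.9  14.3]
  boss 21 [646.9 363.8  14.7]
  boss 23 [591.4 203.9  13.4]
  boss 22 [566.3 351.   14.8]
  plate (array([658.8, 296.9]), array([186.7, 180.4]), 9.35)
scene box rim (array([479.5,  14.2]), array([199. , 120.7]), 77.54) all (array([485.8,  22.6]), array([220.6, 130.2]), 78.09) rim z [-0.00120868  0.04855989]
 fence (array([567.3, -57.3]), array([224.8,  89.4]), 58.66) 316
  T- posts 162 (array([ 492.6, -305.2]), array([103.5, 170.8]), 0.01)
     36 [ 532.4 -231.    72.9]
     35 [ 450.5 -231.8   73.3]
     20 [ 491.3 -307.    69.6]
     37 [ 532.6 -380.4   73.1]
     34 [ 450.7 -381.    74.1]
  T+ posts 108 (array([427. , 321.4]), array([172.3, 100.3]), 85.77)
     22 [473.8 391.4  73.4]
     22 [392.6 397.   73.8]
     3 [427.8 332.7  70.4]
     11 [426.  313.8  69.4]
     24 [461.8 242.3  73.3]
     26 [380.7 249.6  72.9]
  boss 14 [731.5 395.6  15.5]
  boss 16 [646.6 360.6  15.7]
  boss 20 [564.8 348.6  15.7]
  boss 20 [670.5 214.2  13.6]
  boss 19 [589.  201.6  14.6]
  plate (array([615.9, 284.5]), array([101.3, 175.7]), 8.96)
```

```bash
cat >> h.py <<'E'
def head():
    o=bot.get_obs();w,x,y,z=o['tool_rot'];R=Rn.from_quat([x,y,z,w]).as_matrix();return o,R
def go(x,y,z,hd):
    "print shift in tool axes to reach TCP xyz with heading hd (deg of tool x axis), yaw done last"
    o,R=head();p=np.array(o['eef_pos']);h=np.degrees(np.arctan2(R[1,0],R[0,0]))
    dy=(h-hd+180)%360-180
    print('t%.2f'%o['t'],'pos',np.round(p*1000,1),'head %.1f'%h,'tilt %.2f'%np.degrees(np.arccos(-R[2,2])),'q7 %.2f'%o['q'][6],'F',np.round(o['contact_force'],1))
    print('shift tool mm',np.round(R.T@(np.array([x,y,z])-p)*1000,1),'yaw %.1f'%dy, 'if yawed first:',end=' ')
    c=np.radians(hd);Rn_=np.array([[np.cos(c),np.sin(c),0],[np.sin(c),-np.cos(c),0],[0,0,-1]]);print(np.round(Rn_.T@(np.array([x,y,z])-p)*1000,1))
E
python3 -m pendant '[[0.085,0.026,-0.030,0,0],[0.085,0.026,-0.030,0,0],[0.085,0.026,-0.030,0,0],[0.085,0.026,-0.030,0,0],[0.085,0.026,-0.030,0,0],[0.085,0.026,-0.030,0,0],[0.085,0.026,-0.030,0,0],[0.085,0.026,-0.030,0,0],[0.085,0.026,-0.030,0,0],[0.085,0.026,-0.030,0,0]]' 30
python3 -m pendant '[[0.085,0.026,-0.030,0,0],[0.085,0.026,-0.030,0,0],[0.085,0.026,-0.030,0,0],[0.085,0.026,-0.030,0,0],[0.085,0.026,-0.030,0,0],[0.085,0,0,0,6],[0.085,0,0,0,6],[0.085,0,0,0,6],[0.085,0,0,0,6],[0.085,0,0,0,0]]'
python3 - <<'E'
from h import *
go(.48,0,.405,-4)
m=cam('wrist');im,d=bot.read_camera('wrist');print('cam',np.round(-m[1].T@m[2],3));cv2.imwrite('pics/w1.png',im);np.savez('w1.npz',im=im,d=d,K=m[0],R=m[1],t=m[2])
E
```

```text
t: 1.93
eef_pos: [0.3709, -0.2643, 0.4051]
tool_rot: [0.0, 0.985, 0.17, 0.0]
contact_force: [0.1, 0.2, 0.2]
gripper_width: 0.991
grasp_force: 0.0
t: 2.77
eef_pos: [0.4429, -0.0812, 0.4049]
tool_rot: [0.0, 0.999, -0.04, 0.0]
contact_force: [0.1, 0.1, -1.0]
gripper_width: 1.0
grasp_force: 0.0
t2.77 pos [442.9 -81.2 404.9] head -4.6 tilt 0.02 q7 -1.66 F [ 0.1  0.1 -1. ]
shift tool mm [ 30.4 -83.9  -0.1] yaw -0.6 if yawed first: [ 31.3 -83.5  -0.1]
cam [ 0.528 -0.087  0.374]
```

View pics/w1.png

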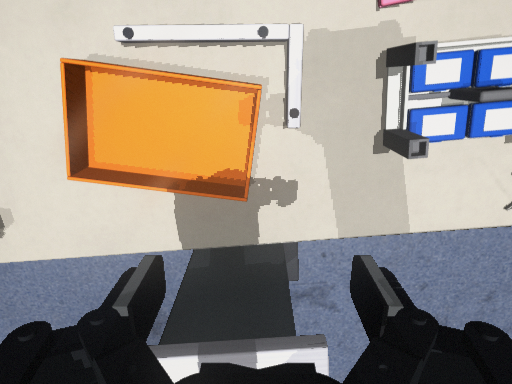

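The wrist view shows the box at (165,130) and the whole corner: the long fence runs from (115,33) to (300,33), and the short one comes down to (293,125). Next I'll fit both.

```bash
cat > fit.py <<'E'
from h import *
from scipy.optimize import minimize
def fitL(P2):
    # P2 in m, fence top points; maximise points inside L bands by symmetric cost using edges
    def cost(p):
        c,s=np.cos(p[2]),np.sin(p[2]);q=(P2-p[:2])@np.array([[c,-s],[s,c]])
        def sd(q,x0,x1,y0,y1):
            dx=np.maximum(np.maximum(x0-q[:,0],q[:,0]-x1),0);dy=np.maximum(np.maximum(y0-q[:,1],q[:,1]-y1),0);return np.hypot(dx,dy)
        # distance to centre-lines (robust)
        a=sd(q,.067,.067,-.102,.075);b=sd(q,-.026,.074,-.102,-.102)
        m=np.minimum(a,b);return np.mean(np.minimum(m,.012)**2)*1e6
    best=min((minimize(cost,[x,y,a],method='Nelder-Mead',options=dict(xatol=1e-5,fatol=1e-5,maxiter=4000)) for x in(.49,.51) for y in(-.04,-.02,0) for a in(-.03,-.08)),key=lambda r:r.fun)
    return best.x,best.fun
def box(P,im):
    b=im.astype(int);h=P[...,2];o=(b[...,2]-b[...,0]>70)&(abs(P[...,1])<.2)&(P[...,0]>.35)&(P[...,0]<.65)&(h>.039)&(h<.06)
    return rect(P[o]),o
E
python3 - <<'E'
from fit import *
z=np.load('w1.npz');im,d=z['im'],z['d'];P=cloud((z['K'],z['R'],z['t']),d);h=P[...,2]
r,o=box(P,im);print('box',r)
b=im.astype(int);f=(h>.019)&(h<.03)&(P[...,0]>.42)&(abs(P[...,0]-.5)<.12)&(P[...,1]>-.18)&(P[...,1]<.14)&(b[...,2]-b[...,0]<60)&(d>0)
f=cv2.morphologyEx(f.astype(np.uint8),cv2.MORPH_OPEN,np.ones((3,3)))>0
x,c=fitL(P[f][:,:2]);print('corner',np.round(x[:2]*1000,1),np.degrees(x[2]),c,f.sum())
z=np.load('top0.npz');F=np.load('fence_top.npy');x,c=fitL(F[:,:2]);print('top corner',np.round(x[:2]*1000,1),np.degrees(x[2]),c)
# z bias
t=(abs(P[...,0]-.45)<.02)&(P[...,1]<-.12)&(P[...,1]>-.2)&(d>0);print('table z',np.median(h[t]))
E
```

```text
box (array([480.3,  14.1]), array([190. , 120.2]), 77.74)
corner [505.7 -21.7] -4.308716767031486 16.431433208309524 4283
top corner [503.1 -23. ] -4.336686796131457 16.843888119148726
table z 0.29122795319716754
```

```bash
python3 -m pendant '[[0.085,0.012,-0.031,0.025,0],[0.085,0.012,-0.031,0.025,0],[0.085,0.012,-0.032,0.025,0],[0.085,0,0,0.03,0],[0.085,0,0,0.03,0],[0.085,0,0,0.03,0],[0.085,0,0,0.03,0],[0.085,0,0,0.015,0],[0.085,0,0,0.015,0],[0.085,0,0,0,0]]'
python3 -c "
from h import *
a=np.radians(-4.3);c=np.array([.5057,-.0217])
f=lambda x,y:c+np.array([np.cos(a)*x-np.sin(a)*y,np.sin(a)*x+np.cos(a)*y])
for p in((.045,.0),(.045,-.034),(0,-.034)):print(p,f(*p));go(*f(*p),.18,-4.3)"
```

```text
t: 3.65
eef_pos: [0.4848, 0.009, 0.1777]
tool_rot: [0.0, 0.999, -0.037, -0.002]
contact_force: [0.6, -0.1, -0.6]
gripper_width: 0.997
grasp_force: 0.0
(0.045, 0.0) [ 0.55057333 -0.02507404]
t3.65 pos [484.8   9.  177.7] head -4.2 tilt 0.26 q7 -2.08 F [ 0.6 -0.1 -0.6]
shift tool mm [68.1 29.2 -2.6] yaw 0.1 if yawed first: [68.2 29.1 -2.3]
(0.045, -0.034) [ 0.54802405 -0.05897834]
t3.65 pos [484.8   9.  177.7] head -4.2 tilt 0.26 q7 -2.08 F [ 0.6 -0.1 -0.6]
shift tool mm [68.1 63.2 -2.6] yaw 0.1 if yawed first: [68.2 63.1 -2.3]
(0, -0.034) [ 0.50315072 -0.05560429]
t3.65 pos [484.8   9.  177.7] head -4.2 tilt 0.26 q7 -2.08 F [ 0.6 -0.1 -0.6]
shift tool mm [23.1 63.1 -2.4] yaw 0.1 if yawed first: [23.2 63.1 -2.3]
```

```bash
python3 -m pendant '[[0.085,0.012,0,0,0],[0.085,0.012,0,0,0],[0.085,0.012,0,0,0],[0.085,0.008,0,0,0],[0.085,0.008,0,0,0],[0.085,0.005,0,0,0],[0.085,0.005,0,0,0],[0.085,0,0,0,0]]'
python3 -m pendant '[[0.085,0.002,0,0,0],[0.085,0.002,0,0,0],[0.085,0,0,0,0]]'
```

```text
t: 4.32
eef_pos: [0.5481, 0.0042, 0.1803]
tool_rot: [0.0, 0.999, -0.038, 0.0]
contact_force: [-1.1, -0.6, 0.1]
gripper_width: 0.996
grasp_force: 0.3
t: 4.57
eef_pos: [0.5513, 0.004, 0.18]
tool_rot: [0.0, 0.999, -0.038, -0.0]
contact_force: [-3.9, 0.0, 1.0]
gripper_width: 0.997
grasp_force: 1.7
```

```bash
python3 -m pendant '[[0.085,0.002,0,0,0],[0.085,0.001,0,0,0],[0.085,0,0,0,0]]'
python3 -m pendant '[[0.085,0.002,0,0,0],[0.085,0.001,0,0,0],[0.085,0,0,0,0]]'
python3 -m pendant '[[0.085,0.002,0,0,0],[0.085,0.001,0,0,0],[0.085,0,0,0,0]]'
```

```text
t: 4.82
eef_pos: [0.553, 0.004, 0.1798]
tool_rot: [0.0, 0.999, -0.038, -0.002]
contact_force: [-9.2, -0.0, 6.4]
gripper_width: 0.994
grasp_force: 4.3
t: 5.07
eef_pos: [0.5539, 0.0041, 0.1794]
tool_rot: [0.001, 0.999, -0.038, -0.005]
contact_force: [-16.2, 1.8, 12.0]
gripper_width: 0.994
grasp_force: 8.1
t: 5.32
eef_pos: [0.5548, 0.0041, 0.1788]
tool_rot: [0.001, 0.999, -0.038, -0.008]
contact_force: [-24.0, 3.1, 17.4]
gripper_width: 0.994
grasp_force: 11.8
```

```bash
python3 -m pendant '[[0.085,-0.015,0,0,0],[0.085,-0.02,0,0,0],[0.085,-0.015,0,0,0],[0.085,0,0.015,0,0],[0.085,0,0.015,0,0],[0.085,0,0.01,0,0],[0.085,0,0.01,0,0],[0.085,0,0.004,0,0],[0.085,0,0.003,0,0],[0.085,0,0,0,0]]'
python3 -m pendant '[[0.085,0,0.002,0,0],[0.085,0,0.002,0,0],[0.085,0,0,0,0]]'
python3 -m pendant '[[0.085,0,0.002,0,0],[0.085,0,0.002,0,0],[0.085,0,0,0,0]]'
```

```text
t: 6.15
eef_pos: [0.5069, -0.0496, 0.1804]
tool_rot: [-0.0, 0.999, -0.039, 0.001]
contact_force: [0.8, 0.9, 0.6]
gripper_width: 0.995
grasp_force: 0.4
t: 6.4
eef_pos: [0.5064, -0.0531, 0.1803]
tool_rot: [-0.0, 0.999, -0.038, 0.0]
contact_force: [0.3, 4.0, 3.2]
gripper_width: 0.997
grasp_force: 1.9
t: 6.65
eef_pos: [0.506, -0.0569, 0.1803]
tool_rot: [-0.0, 0.999, -0.038, 0.0]
contact_force: [1.4, 4.7, 3.4]
gripper_width: 0.999
grasp_force: 2.4
```

```bash
python3 -m pendant '[[0.085,0,0.002,0,0],[0.085,0,0.001,0,0],[0.085,0,0,0,0]]'
python3 -m pendant '[[0.085,0,0.002,0,0],[0.085,0,0.001,0,0],[0.085,0,0,0,0]]'
python3 -m pendant '[[0.085,0,0.002,0,0],[0.085,0,0.001,0,0],[0.085,0,0,0,0]]'
```

```text
t: 6.9
eef_pos: [0.5058, -0.0574, 0.1805]
tool_rot: [-0.002, 0.999, -0.037, 0.001]
contact_force: [0.1, 12.0, 5.8]
gripper_width: 0.995
grasp_force: 6.2
t: 7.15
eef_pos: [0.5057, -0.058, 0.1806]
tool_rot: [-0.003, 0.999, -0.036, 0.001]
contact_force: [-1.5, 19.5, 6.9]
gripper_width: 0.997
grasp_force: 10.0
t: 7.4
eef_pos: [0.5055, -0.0588, 0.1808]
tool_rot: [-0.004, 0.999, -0.035, 0.001]
contact_force: [-3.3, 26.5, 9.8]
gripper_width: 0.995
grasp_force: 13.3
```

```bash
python3 -m pendant '[[0.085,0,-0.008,0,0],[0.085,0.015,0,0,0],[0.085,0.015,0,0,0],[0.085,0.01,0,0,0],[0.085,0.004,0,0,0],[0.085,0.003,0,0,0],[0.085,0.002,0,0,0],[0.085,0,0,0,0]]'
python3 -m pendant '[[0.085,0.002,0,0,0],[0.085,0.001,0,0,0],[0.085,0,0,0,0]]'
```

```text
t: 8.07
eef_pos: [0.5497, -0.0601, 0.1788]
tool_rot: [-0.0, 0.999, -0.037, -0.007]
contact_force: [-17.7, 9.3, 15.5]
gripper_width: 0.995
grasp_force: 12.3
t: 8.32
eef_pos: [0.5506, -0.06, 0.1786]
tool_rot: [0.0, 0.999, -0.037, -0.01]
contact_force: [-24.8, 10.9, 24.0]
gripper_width: 0.994
grasp_force: 16.7
```

```bash
python3 -m pendant '[[0.085,-0.015,-0.002,0,0],[0.085,-0.02,-0.005,0,0],[0.085,0,0,-0.03,0],[0.085,0,0,-0.04,0],[0.085,-0.02,0,-0.04,0],[0.085,-0.02,0,-0.04,0],[0.085,-0.015,0,-0.04,0],[0.085,0,0,-0.03,0],[0.085,0,0,0,0]]'
cat > chk.py <<'E'
from fit import *
o=bot.get_obs()
m=cam('wrist');im,d=bot.read_camera('wrist');P=cloud(m,d);h=P[...,2]
r,_=box(P,im);b=im.astype(int);f=(h>.019)&(h<.03)&(abs(P[...,0]-.52)<.12)&(P[...,1]>-.18)&(P[...,1]<.14)&(b[...,2]-b[...,0]<40)&(d>0)
f=cv2.morphologyEx(f.astype(np.uint8),cv2.MORPH_OPEN,np.ones((3,3)))>0
x,c=fitL(P[f][:,:2]);print(o['t'],'box',r,'corner',np.round(x[:2]*1000,1),np.degrees(x[2]),c)
E
python3 chk.py
```

```text
t: 9.07
eef_pos: [0.4721, -0.0494, 0.3994]
tool_rot: [0.001, 0.999, -0.039, 0.005]
contact_force: [0.7, 0.3, 0.5]
gripper_width: 0.993
grasp_force: 0.0
9.0667 box (array([506.1, -21.9]), array([190.1, 119.5]), 85.51) corner [506.  -23.6] -4.147625447982007 13.062627628919634
```

```bash
python3 -m pendant '[[0.085,-0.008,-0.030,0,0],[0.085,-0.008,-0.030,0,0],[0.085,-0.008,-0.030,0,0],[0.085,-0.008,-0.030,0,0],[0.085,-0.008,-0.030,0,0],[0.085,-0.008,-0.030,0,0],[0.085,-0.008,-0.030,0,0],[0.085,-0.008,-0.030,0,0],[0.085,-0.008,-0.030,0,0],[0.085,-0.008,-0.030,0,0],[0.085,-0.008,-0.030,0,0],[0.085,-0.008,-0.030,0,0]]'
cat > tray.py <<'E'
from h import *
def posts(P,d,lo=.069,hi=.085,a=0,mn=15):
    h=P[...,2];g=((h>lo)&(h<hi)&(d>0)).astype(np.uint8);g=cv2.morphologyEx(g,cv2.MORPH_OPEN,np.ones((2,2)))
    n,lab,st,ce=cv2.connectedComponentsWithStats(g);return [(st[k,4],)+rect(P[lab==k])+(np.round(P[lab==k].mean(0)*1000,1),np.round(ce[k])) for k in range(1,n) if st[k,4]>mn]
E
python3 - <<'E'
from tray import *
go(.428,.3215,.25,-4.5)
m=cam('wrist');im,d=bot.read_camera('wrist');cv2.imwrite('pics/w2.png',im);P=cloud(m,d)
for r in posts(P,d,.064,.09):print(*r)
print([ (np.round(r['at']),round(r['score'],2)) for n in("tray_a_handle","tray_a_front") for r in bot.pinpoint(n,'wrist')[:3]])
E
```

```text
t: 10.12
eef_pos: [0.4031, 0.318, 0.3918]
tool_rot: [0.001, 0.999, -0.039, -0.001]
contact_force: [1.5, 0.6, 0.3]
gripper_width: 0.997
grasp_force: 0.0
t10.12 pos [403.1 318.  391.8] head -4.5 tilt 0.18 q7 -2.63 F [1.5 0.6 0.3]
shift tool mm [ 24.8  -5.7 141.7] yaw 0.0 if yawed first: [ 24.5  -5.4 141.8]
370 [481.1 371.1] [ 22.8 116.9] 17.57 [474.1 393.5  68.5] [163.  99.]
351 [464.9 263.6] [104.2  23.9] 77.45 [461.8 241.7  65.9] [339. 100.]
472 [446.7 326.8] [75.8 43.9] 10.08 [427.1 321.   64.8] [251. 146.]
382 [416.3 263.4] [170.9  29.7] 25.36 [378.9 248.4  66.1] [332. 190.]
385 [424.2 375.1] [ 24.2 177.8] 52.96 [391.4 399.9  68.5] [171. 191.]
[]
```

View pics/w2.png

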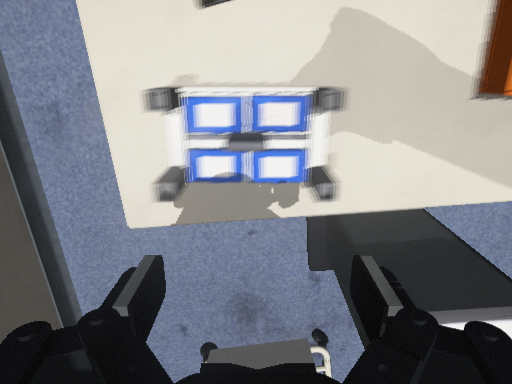

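```bash
python3 -m pendant '[[0.085,0.012,-0.003,0.02,0],[0.085,0.012,-0.003,0.03,0],[0.085,0,0,0.035,0],[0.085,0,0,0.035,0],[0.085,0,0,0.03,0],[0.085,0,0,0.02,0],[0.085,0,0,0.015,0],[0.085,0,0,0,0]]'
python3 -c "
from h import *
go(.428,.3213,.207,-4.5)"
```

```text
t: 10.93
eef_pos: [0.427, 0.3186, 0.2044]
tool_rot: [0.003, 0.999, -0.039, -0.003]
contact_force: [0.5, -0.9, -0.4]
gripper_width: 0.992
grasp_force: 0.0
t10.93 pos [427.  318.6 204.4] head -4.5 tilt 0.48 q7 -2.81 F [ 0.5 -0.9 -0.4]
shift tool mm [ 0.8 -2.7 -2.6] yaw 0.0 if yawed first: [ 0.8 -2.7 -2.6]
```

```bash
python3 -m pendant '[[0.085,0.001,-0.003,-0.002,0],[0.05,0,0,0,0],[0.03,0,0,0,0],[0.03,0,0,0,0],[0.03,0,0,0,0],[0.03,0,0,0,0],[0.03,0,0,0,0],[0.03,0,0,0,0]]' 40
python3 -m pendant '[[0.03,0,0,-0.005,0],[0.03,0,0,-0.01,0],[0.03,0,0,-0.015,0],[0.03,0,0,-0.02,0],[0.03,0,0,-0.02,0],[0.03,0,0,-0.02,0],[0.03,0,0,-0.01,0],[0.03,0,0,0,0]]'
python3 - <<'E'
from tray import *
go(.428,.3215,.207,-4.5)
m=cam('wrist');im,d=bot.read_camera('wrist');cv2.imwrite('pics/w3.png',im)
m=cam('scene');im,d=bot.read_camera('scene');cv2.imwrite('pics/s3.png',cv2.resize(im[80:200,130:290],(640,480),interpolation=cv2.INTER_CUBIC))
P=cloud(m,d)
for r in posts(P*1.0,d,.14,.2,mn=8):
    if 0.3<r[4][0]/1000<.6 and .15<r[4][1]/1000<.45: print(*r)
E
```

```text
t: 11.6
eef_pos: [0.4293, 0.3244, 0.2116]
tool_rot: [-0.0, 0.999, -0.039, 0.001]
contact_force: [-0.1, -1.5, 6.2]
gripper_width: 0.46
grasp_force: 39.8
t: 12.27
eef_pos: [0.4294, 0.325, 0.3131]
tool_rot: [-0.001, 0.999, -0.039, 0.002]
contact_force: [-0.6, 0.6, -4.2]
gripper_width: 0.456
grasp_force: 41.2
t12.27 pos [429.4 325.  313.1] head -4.4 tilt 0.25 q7 -2.70 F [-0.6  0.6 -4.2]
shift tool mm [ -1.5   3.9 106.1] yaw 0.1 if yawed first: [ -1.1   3.6 106.1]
72 [431.5 307.2] [82.2 30. ] 81.48 [427.2 299.1 162.4] [197. 121.]
69 [494.2 333.5] [215.6  17.5] 71.37 [471.9 264.4 135.7] [213. 130.]
67 [388.9 269.2] [66.3 16.2] 71.07 [383.4 251.4 155. ] [189. 135.]
```

View pics/w3.png

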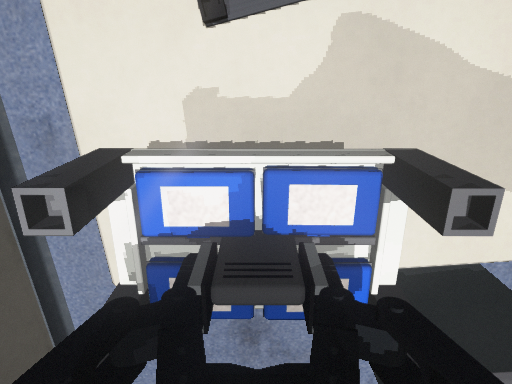

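The tray is held (4.2 N lifted), looks level, and all four mailers are in place. Next I'll check its tilt and its offset in the hand.

```bash
cat > held.py <<'E'
from tray import *
def held(save=None):
    o,R=head();p=np.array(o['eef_pos']);m=cam('wrist');im,d=bot.read_camera('wrist')
    if save:cv2.imwrite(save,im)
    C=cloud(m,d);T=(C-p)@R   # tool frame
    hsv=cv2.cvtColor(im,cv2.COLOR_BGR2HSV);bl=(hsv[...,0]>100)&(hsv[...,0]<130)&(hsv[...,1]>150)&(hsv[...,2]>60)&(d>0)
    rear=bl&(T[...,0]>.004)&(T[...,2]<.25)
    if rear.sum()>200:
        q=T[rear];z0=np.median(q[:,2]);A=np.c_[q[:,:2],np.ones(len(q))];k=abs(A@np.linalg.lstsq(A,q[:,2],rcond=None)[0]-q[:,2])<.003
        s=np.linalg.lstsq(A[k],q[k,2],rcond=None)[0]
        print('rear mailers: n',rear.sum(),'x[%.1f %.1f] y[%.1f %.1f] mm'%tuple(np.percentile(q[k,0],[1,99]).tolist()+np.percentile(q[k,1],[1,99]).tolist() and [1000*v for v in list(np.percentile(q[k,0],[1,99]))+list(np.percentile(q[k,1],[1,99]))]),'pitch (front down +) %.1f roll %.1f'%(np.degrees(np.arctan(-s[0])),np.degrees(np.arctan(s[1]))),'z at tool axis %.1f'%(s[2]*1000))
    fr=bl&(T[...,0]<-.004)&(T[...,2]<.25);print('front blue px',fr.sum())
    # rear post tops
    for sg in(-1,1):
        g=(abs(T[...,1]-sg*.075)<.014)&(abs(T[...,0]-.041)<.02)&(T[...,2]<np.nanmin([.165]))&(T[...,2]>.08)&(d>0)
        q=T[g]
        if len(q)>20:
            zt=np.percentile(q[:,2],10);q=q[q[:,2]<zt+.006];print(' post',sg,len(q),rect(q),'z %.1f'%(zt*1000))
    return im,d,T
if __name__=='__main__':held()
E
python3 held.py
```

```text
rear mailers: n 8145 x[6.1 40.4] y[-60.2 60.4] mm pitch (front down +) -0.3 roll -0.1 z at tool axis 186.5
front blue px 2573
 post -1 2508 (array([ 40.1, -75.2]), array([20., 19.]), 89.99) z 136.4
 post 1 2474 (array([40.1, 74.9]), array([20.4, 18.9]), 89.12) z 136.3
```

```bash
python3 -m pendant '[[0.03,0.003,0.006,0,0],[0.03,0.005,0.012,0,0],[0.03,0.008,0.018,0,0],[0.03,0.008,0.020,0,0],[0.03,0.008,0.020,0,0],[0.03,0.008,0.020,0,0],[0.03,0.008,0.020,0,0],[0.03,0.008,0.020,0,0],[0.03,0.008,0.020,0,0],[0.03,0.008,0.020,0,0],[0.03,0.008,0.020,0,0],[0.03,0.008,0.020,0,0]]'
python3 -m pendant '[[0.03,0.008,0.020,0,0],[0.03,0.008,0.020,0,0],[0.03,0.008,0.020,0,0],[0.03,0.008,0.020,0,0],[0.03,0.008,0.020,0,0],[0.03,0.008,0.020,0,0],[0.03,0.006,0.012,0,0],[0.03,0.004,0.006,0,0],[0.03,0,0,0,0],[0.03,0,0,0,0]]'
python3 -c "
from h import *
go(.5428,-.0248,.313,-4.35)"; python3 chk.py; python3 held.py
```

```text
t: 13.42
eef_pos: [0.5, 0.0998, 0.3098]
tool_rot: [0.0, 0.999, -0.039, -0.001]
contact_force: [0.4, 0.4, -4.9]
gripper_width: 0.458
grasp_force: 41.2
t: 14.25
eef_pos: [0.5471, -0.0392, 0.3103]
tool_rot: [-0.0, 0.999, -0.038, -0.0]
contact_force: [-0.2, 0.4, -4.4]
gripper_width: 0.457
grasp_force: 41.2
t14.25 pos [547.1 -39.2 310.3] head -4.4 tilt 0.06 q7 -1.93 F [-0.2  0.4 -4.4]
shift tool mm [ -5.4 -14.   -2.6] yaw -0.1 if yawed first: [ -5.4 -14.   -2.7]
14.25 box (array([0., 0.]), array([0., 0.]), 0.0) corner [512.3 -26.2] -4.378907233740713 0.14682783388823326
rear mailers: n 8406 x[5.9 40.4] y[-60.0 60.6] mm pitch (front down +) -0.3 roll -0.0 z at tool axis 186.5
front blue px 2531
 post -1 2525 (array([ 40.2, -75.1]), array([19.6, 19. ]), 89.62) z 136.5
 post 1 2494 (array([40. , 74.5]), array([19.8, 18.8]), 89.23) z 136.4
```

```bash
python3 -m pendant '[[0.03,-0.003,-0.007,0,0],[0.03,-0.003,-0.007,0,0],[0.03,0,0,0.01,0],[0.03,0,0,0.015,0],[0.03,0,0,0.015,0],[0.03,0,0,0.01,0],[0.03,0,0,0.005,0],[0.03,0,0,0,0]]'
python3 - <<'E'
from fit import *
go(.5418,-.0246,.255,-4.35)
m=cam('scene');im,d=bot.read_camera('scene');cv2.imwrite('pics/s4.png',cv2.resize(im[120:280,170:370],(750,600),interpolation=cv2.INTER_CUBIC))
P=cloud(m,d);print(box(P,im)[0])
m=cam('top');im,d=bot.read_camera('top');P=cloud(m,d);print(box(P,im)[0])
E
```

```text
t: 15.02
eef_pos: [0.5418, -0.025, 0.2543]
tool_rot: [-0.0, 0.999, -0.038, -0.001]
contact_force: [0.5, 0.0, -3.7]
gripper_width: 0.459
grasp_force: 41.2
t15.02 pos [541.8 -25.  254.3] head -4.4 tilt 0.14 q7 -2.01 F [ 0.5  0.  -3.7]
shift tool mm [-0.1 -0.4 -0.7] yaw -0.0 if yawed first: [-0.1 -0.4 -0.7]
(array([503.3, -23.1]), array([195.3, 120. ]), 86.12)
(array([488.8,  52.7]), array([148.7,  76.7]), 34.36)
```

View pics/s4.png

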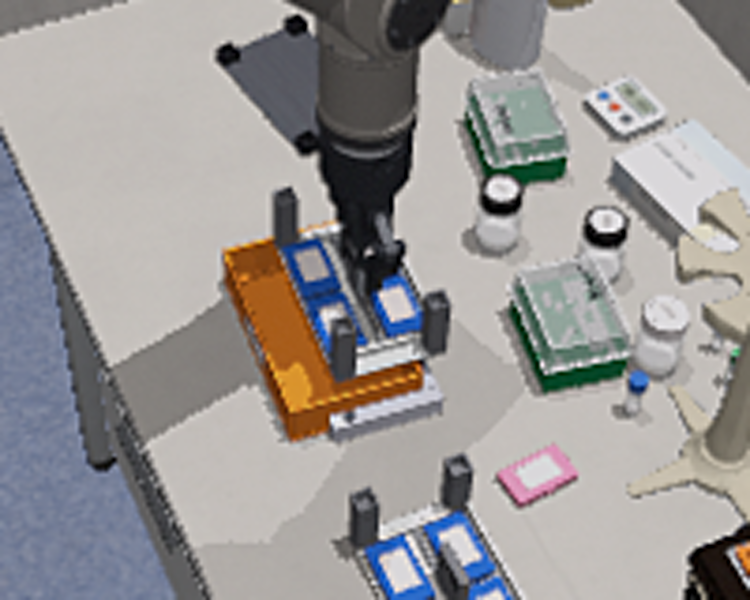

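```bash
python3 -m pendant '[[0.03,0,0,0.004,0],[0.03,0,0,0.003,0],[0.03,-0.0026,0,0.0013,0],[0.03,-0.0026,0,0.0013,0],[0.03,-0.0025,0,0.0015,0],[0.03,-0.0025,0,0.0015,0],[0.03,0,0,0,0]]' 25
python3 held.py
```

```text
t: 15.7
eef_pos: [0.5321, -0.0244, 0.2435]
tool_rot: [0.0, 0.999, -0.039, 0.001]
contact_force: [1.5, -0.5, 5.8]
gripper_width: 0.461
grasp_force: 42.4
rear mailers: n 8324 x[11.1 45.6] y[-60.6 59.8] mm pitch (front down +) 8.1 roll -0.1 z at tool axis 186.5
front blue px 2075
 post -1 2903 (array([ 38.6, -75.2]), array([20. , 19.7]), 89.69) z 130.2
 post 1 2865 (array([38.2, 74.5]), array([19.7, 20.1]), 89.57) z 130.2
```

Pivoting works: the tray is at 8.1° and still centred. Continuing.

```bash
python3 -m pendant '[[0.03,-0.0024,0,0.0019,0],[0.03,-0.0023,0,0.0019,0],[0.03,-0.002,0,0.002,0],[0.03,-0.002,0,0.002,0],[0.03,0,0,0,0],[0.03,0,0,0,0]]' 
python3 held.py
```

```text
t: 16.25
eef_pos: [0.523, -0.0237, 0.2351]
tool_rot: [0.0, 0.999, -0.038, -0.001]
contact_force: [-2.1, 0.7, 4.4]
gripper_width: 0.457
grasp_force: 43.7
rear mailers: n 8556 x[18.6 51.4] y[-60.7 59.7] mm pitch (front down +) 20.0 roll 0.0 z at tool axis 187.3
front blue px 1591
 post -1 3319 (array([ 34.6, -74.9]), array([22.1, 19.5]), 0.58) z 122.5
 post 1 3182 (array([34.4, 74.3]), array([19.9, 22.1]), 89.52) z 122.9
```

```bash
python3 -m pendant '[[0.03,-0.0018,0,0.0022,0],[0.03,-0.0018,0,0.0022,0],[0.03,0,0,0,0],[0.03,0,0,0,0],[0.03,0,0,0,0],[0.03,0,0,0,0]]' 
python3 - <<'E'
from held import *
im,d,T=held('pics/w5.png')
s,_=bot.read_camera('scene');c=cv2.resize(s[150:260,200:330],(630,533),interpolation=cv2.INTER_CUBIC);cv2.imwrite('pics/s5.png',c)
E
```

```text
t: 16.8
eef_pos: [0.5195, -0.0234, 0.2307]
tool_rot: [0.0, 0.999, -0.038, -0.001]
contact_force: [-3.3, 1.1, 5.6]
gripper_width: 0.46
grasp_force: 44.4
rear mailers: n 8686 x[21.2 53.1] y[-60.7 59.8] mm pitch (front down +) 25.0 roll 0.0 z at tool axis 187.8
front blue px 1196
 post -1 3372 (array([ 32.3, -74.5]), array([22.9, 18.9]), 1.55) z 119.5
 post 1 3179 (array([32.4, 73.2]), array([17.4, 23. ]), 88.65) z 119.8
```

View pics/s5.png

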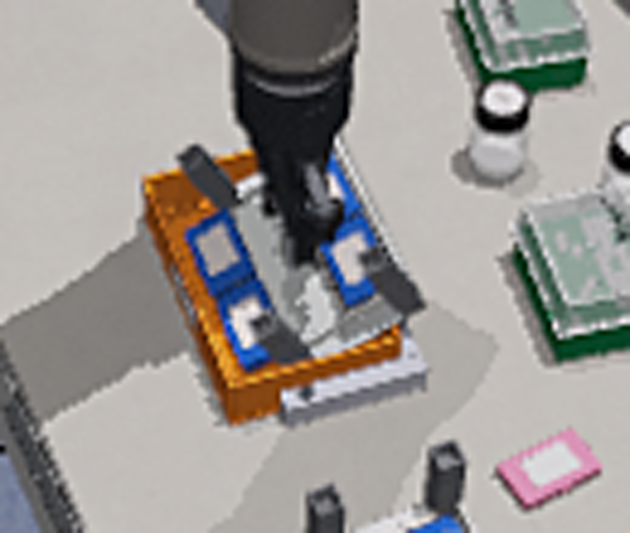

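Both front mailers are in the box (left of the tray, crop 215,250 and 255,325), and the rear row is held. Lifting away.

```bash
python3 -m pendant '[[0.03,0.003,0,-0.004,0],[0.03,0.003,0,-0.006,0],[0.03,0.003,0,-0.008,0],[0.03,0.003,0,-0.012,0],[0.03,0,0,-0.015,0],[0.03,0,0,-0.015,0],[0.03,0,0,-0.015,0],[0.03,0,0,-0.01,0],[0.03,0,0,0,0]]' 40
python3 - <<'E'
from held import *
from fit import box
held('pics/w6.png');go(.44,.27,.32,-4.4)
m=cam('scene');im,d=bot.read_camera('scene');P=cloud(m,d);print(box(P,im)[0]);cv2.imwrite('pics/s6.png',cv2.resize(im[140:270,190:340],(692,600),interpolation=cv2.INTER_CUBIC))
E
```

```text
t: 17.65
eef_pos: [0.5329, -0.0244, 0.3183]
tool_rot: [-0.0, 0.999, -0.039, 0.002]
contact_force: [0.3, -0.1, -3.9]
gripper_width: 0.461
grasp_force: 43.5
rear mailers: n 8970 x[20.9 53.0] y[-60.8 60.0] mm pitch (front down +) 24.6 roll 0.0 z at tool axis 187.9
front blue px 0
 post -1 3387 (array([ 32.6, -74.7]), array([23.2, 19.1]), 0.7) z 119.8
 post 1 3230 (array([32.6, 73.4]), array([18.2, 23.2]), 89.54) z 120.1
t17.70 pos [532.4 -24.5 316.9] head -4.4 tilt 0.14 q7 -1.96 F [ 1.3 -0.1 -4.2]
shift tool mm [-114.9 -286.5   -3.4] yaw -0.0 if yawed first: [-114.7 -286.6   -3.1]
(array([504.6, -22.2]), array([194.3, 120.3]), 85.88)
```

View pics/s6.png

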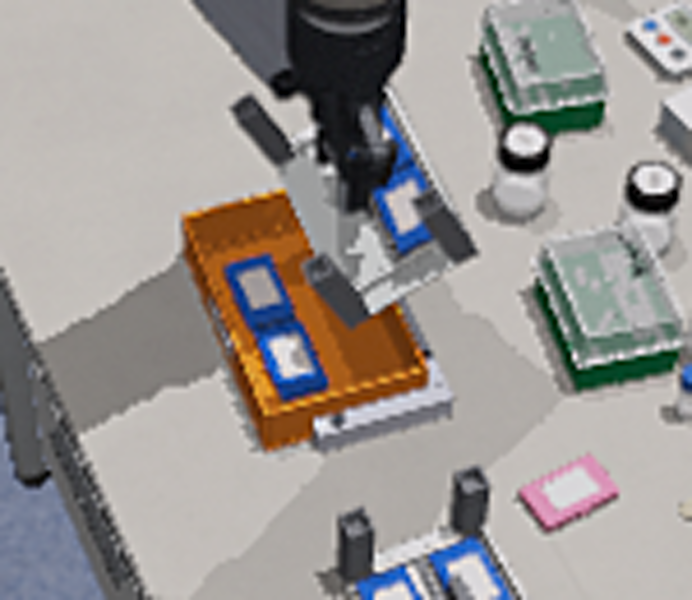

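The box holds two flat mailers near its -x wall, and the tray kept its rear row. Next I'll carry the tray to the free table spot and level it there.

```bash
python3 -m pendant '[[0.03,-0.003,-0.008,0,0],[0.03,-0.006,-0.015,0,0],[0.03,-0.008,-0.020,0,0],[0.03,-0.008,-0.020,0,0],[0.03,-0.008,-0.020,0,0],[0.03,-0.008,-0.020,0,0],[0.03,-0.008,-0.020,0,0],[0.03,-0.008,-0.020,0,0],[0.03,-0.008,-0.020,0,0],[0.03,-0.008,-0.020,0,0],[0.03,-0.008,-0.020,0,0],[0.03,-0.008,-0.020,0,0]]'
python3 -m pendant '[[0.03,-0.008,-0.020,0,0],[0.03,-0.008,-0.020,0,0],[0.03,-0.006,-0.015,0,0],[0.03,-0.003,-0.008,0,0],[0.03,0,0,0.015,0],[0.03,0,0,0.02,0],[0.03,0,0,0.02,0],[0.03,0,0,0.015,0],[0.03,0,0,0.01,0],[0.03,0,0,0,0]]'
python3 -c "
from h import *
go(.44,.27,.223,-4.4)"
```

```text
t: 18.75
eef_pos: [0.4591, 0.206, 0.3149]
tool_rot: [0.0, 0.999, -0.038, -0.001]
contact_force: [-0.4, 0.8, -4.0]
gripper_width: 0.461
grasp_force: 43.5
t: 19.58
eef_pos: [0.4395, 0.2686, 0.2335]
tool_rot: [0.001, 0.999, -0.039, -0.002]
contact_force: [0.1, -0.1, -3.7]
gripper_width: 0.461
grasp_force: 43.5
t19.58 pos [439.5 268.6 233.5] head -4.4 tilt 0.27 q7 -2.69 F [ 0.1 -0.1 -3.7]
shift tool mm [ 0.5 -1.5 10.5] yaw -0.0 if yawed first: [ 0.4 -1.5 10.5]
```

```bash
python3 -m pendant '[[0.03,0,0,0.006,0],[0.03,0,0,0.0045,0],[0.03,0.0043,0,0.001,0],[0.03,0.0043,0,0.001,0],[0.03,0.0035,0,0.0012,0],[0.03,0.0035,0,0.0013,0],[0.03,0.0034,0,0.0016,0],[0.03,0.0034,0,0.0016,0],[0.03,0.0033,0,0.002,0],[0.03,0.0032,0,0.002,0],[0.03,0,0,0.0005,0],[0.03,0,0,0,0]]' 25
python3 held.py
```

```text
t: 20.58
eef_pos: [0.4715, 0.2672, 0.2149]
tool_rot: [-0.001, 0.999, -0.039, 0.002]
contact_force: [2.3, -2.3, 9.1]
gripper_width: 0.461
grasp_force: 46.9
rear mailers: n 8530 x[10.4 46.1] y[-62.4 60.1] mm pitch (front down +) 9.5 roll -0.2 z at tool axis 183.8
front blue px 0
 post -1 3082 (array([ 37.7, -75. ]), array([20.5, 20. ]), 0.75) z 126.9
 post 1 2959 (array([37.8, 74.3]), array([19.4, 20.3]), 89.57) z 126.8
```

```bash
python3 -m pendant '[[0.03,0.002,0,0.0015,0],[0.03,0.002,0,0.0015,0],[0.03,0.002,0,0.0015,0],[0.03,0.001,0,0.0015,0],[0.03,0,0,0,0],[0.03,0,0,0,0]]' 20
python3 held.py
```

```text
t: 21.13
eef_pos: [0.4792, 0.2665, 0.2093]
tool_rot: [-0.001, 0.999, -0.04, 0.003]
contact_force: [5.4, -2.5, 7.6]
gripper_width: 0.46
grasp_force: 48.2
rear mailers: n 8560 x[6.2 42.1] y[-62.3 60.2] mm pitch (front down +) 1.8 roll -0.2 z at tool axis 182.5
front blue px 0
 post -1 2858 (array([ 40.5, -75. ]), array([20.1, 19.5]), 89.21) z 131.1
 post 1 2793 (array([40.6, 74.4]), array([19.5, 19.4]), 89.05) z 130.8
```

```bash
python3 -m pendant '[[0.03,0.0005,0,0.001,0],[0.03,0,0,0.001,0],[0.03,0,0,0,0],[0.065,0,0,0,0],[0.065,0,0,-0.002,0],[0.065,0,0,0,0],[0.065,0,0,0,0],[0.065,0,0,0,0]]' 40
python3 held.py
python3 -m pendant '[[0.03,0,0,0,0],[0.03,0,0,0,0],[0.03,0,0,0,0],[0.03,0,0,0,0],[0.03,0,0,0,0],[0.03,0,0,-0.005,0],[0.03,0,0,-0.01,0],[0.03,0,0,-0.01,0],[0.03,0,0,-0.01,0],[0.03,0,0,0,0],[0.03,0,0,0,0]]' 40
python3 held.py;python3 -c "
from h import *
go(.6184,.2826,.3,9.6)"
```

```text
t: 21.85
eef_pos: [0.4764, 0.2667, 0.2071]
tool_rot: [-0.0, 0.999, -0.038, -0.0]
contact_force: [0.0, 0.3, -1.2]
gripper_width: 0.758
grasp_force: 0.0
rear mailers: n 8930 x[10.3 46.2] y[-63.1 59.4] mm pitch (front down +) -0.1 roll -0.1 z at tool axis 181.8
front blue px 0
 post -1 2757 (array([ 46.9, -75.9]), array([18.8, 20.4]), 1.09) z 131.8
 post 1 2734 (array([46.6, 73.9]), array([18.8, 19.9]), 0.13) z 131.6
t: 22.82
eef_pos: [0.4769, 0.2668, 0.2432]
tool_rot: [-0.001, 0.999, -0.039, 0.001]
contact_force: [-0.7, -0.2, -2.7]
gripper_width: 0.46
grasp_force: 40.9
rear mailers: n 8997 x[10.3 46.4] y[-61.5 60.1] mm pitch (front down +) -0.2 roll -0.0 z at tool axis 182.0
front blue px 0
 post -1 2775 (array([ 46.8, -75.4]), array([20.2, 18.7]), 89.62) z 132.0
 post 1 2724 (array([46.4, 74.3]), array([20. , 19.3]), 89.64) z 131.9
t22.87 pos [476.7 266.5 242.6] head -4.4 tilt 0.04 q7 -2.63 F [ 0.2 -0.3 -3.7]
shift tool mm [140.1 -27.  -57.3] yaw -14.0 if yawed first: [142.4   7.8 -57.4]
```

```bash
python3 -m pendant '[[0.03,0,0,-0.01,0],[0.03,0,0,-0.02,-3],[0.03,0,0,-0.02,-4],[0.03,0,0,-0.02,-4],[0.03,0,0,-0.02,-3],[0.03,0.010,0.002,-0.02,0],[0.03,0.015,0.003,-0.01,0],[0.03,0.012,0.003,0,0],[0.03,0.005,0,0,0],[0.03,0,0,0,0],[0.03,0,0,0,0]]' 40
python3 - <<'E'
from held import *
im,d,T=held('pics/w7.png');go(.6184,.2826,.3,9.6)
m=cam('wrist');P=cloud(m,d);h=P[...,2]
g=((h>.009)&(h<.024)&(P[...,0]>.52)&(P[...,0]<.74)&(P[...,1]>.15)&(P[...,1]<.42)&(d>0)).astype(np.uint8);g=cv2.morphologyEx(g,cv2.MORPH_OPEN,np.ones((3,3)))
n,lab,st,ce=cv2.connectedComponentsWithStats(g)
for k in range(1,n):
    if st[k,4]>30:
        q=P[lab==k];print('boss',st[k,4],np.round(ce[k]),rect(q),'z',np.round(np.median(q[:,2])*1000,1))
E
```

```text
t: 23.78
eef_pos: [0.5187, 0.2655, 0.3606]
tool_rot: [0.0, 0.997, 0.084, -0.002]
contact_force: [0.7, 0.4, -4.5]
gripper_width: 0.465
grasp_force: 41.2
rear mailers: n 8510 x[11.4 47.4] y[-61.4 59.9] mm pitch (front down +) -0.3 roll -0.0 z at tool axis 182.0
front blue px 0
 post -1 2796 (array([ 46.9, -74.9]), array([18.8, 19.9]), 1.07) z 131.9
 post 1 2715 (array([46.6, 74.5]), array([19., 20.]), 0.35) z 131.8
t23.83 pos [518.3 265.7 360.7] head 9.6 tilt 0.18 q7 -2.26 F [ 0.   0.4 -2.5]
shift tool mm [1.017e+02 1.000e-01 6.040e+01] yaw 0.0 if yawed first: [1.015e+02 1.000e-01 6.070e+01]
boss 198 [170.   8.] (array([643.4, 362.1]), array([11.5, 18.7]), 9.6) z 15.7
boss 218 [346.   9.] (array([667.8, 214.4]), array([11.9, 18.7]), 7.6) z 16.0
boss 268 [177. 102.] (array([565.8, 349.4]), array([18.1, 18.4]), 10.14) z 15.9
boss 241 [339. 102.] (array([590.4, 201.6]), array([17.2, 18.4]), 9.63) z 16.1
```

View pics/w7.png

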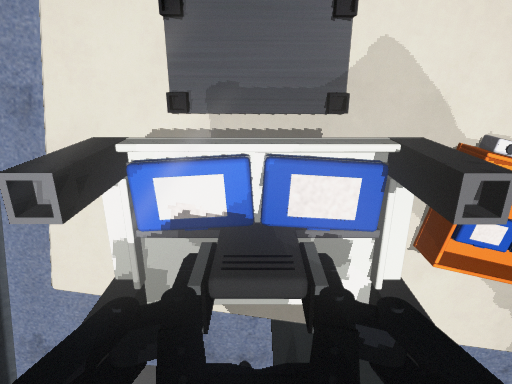

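```bash
python3 -m pendant '[[0.03,0.006,0,0,0],[0.03,0.012,0,0,0],[0.03,0.018,0,0,0],[0.03,0.020,0,0.01,0],[0.03,0.020,0,0.02,0],[0.03,0.012,0,0.025,0],[0.03,0.006,0,0.025,0],[0.03,0.0016,0,0.02,0],[0.03,0,0,0.012,0],[0.03,0,0,0.005,0],[0.03,0,0,0,0],[0.03,0,0,0,0]]' 40
python3 - <<'E'
from held import *
held();go(.6128,.2815,.235,9.5)
E
```

```text
t: 24.83
eef_pos: [0.6136, 0.2822, 0.246]
tool_rot: [-0.0, 0.996, 0.084, 0.0]
contact_force: [-0.3, 0.1, -2.9]
gripper_width: 0.462
grasp_force: 41.2
rear mailers: n 8590 x[11.6 47.5] y[-61.3 60.1] mm pitch (front down +) -0.3 roll -0.1 z at tool axis 182.0
front blue px 0
 post -1 2794 (array([ 46.8, -75. ]), array([18.9, 19.8]), 0.67) z 132.0
 post 1 2717 (array([46.6, 74.5]), array([18.9, 20.1]), 0.64) z 131.9
t24.88 pos [613.8 282.2 246.7] head 9.6 tilt 0.13 q7 -2.28 F [ 0.2 -0.3 -4.1]
shift tool mm [-1.2  0.5 11.7] yaw 0.1 if yawed first: [-1.1  0.5 11.7]
```

```bash
python3 -m pendant '[[0.03,-0.001,0.0005,0.008,0],[0.03,0,0,0.005,0],[0.03,0,0,0.004,0],[0.03,0,0,0.004,0],[0.03,0,0,0.003,0],[0.03,0,0,0.003,0],[0.03,0,0,0,0]]'
python3 -m pendant '[[0.03,0,0,0.002,0],[0.03,0,0,0.002,0],[0.03,0,0,0.002,0],[0.03,0,0,0,0]]'
```

```text
t: 25.47
eef_pos: [0.6125, 0.2808, 0.2173]
tool_rot: [0.0, 0.997, 0.084, -0.0]
contact_force: [-0.0, 0.8, -3.2]
gripper_width: 0.462
grasp_force: 41.2
t: 25.8
eef_pos: [0.6128, 0.2814, 0.2143]
tool_rot: [0.0, 0.997, 0.083, 0.0]
contact_force: [-5.7, -3.9, 10.7]
gripper_width: 0.466
grasp_force: 42.8
```

```bash
python3 -m pendant '[[0.06,0,0,0,0],[0.085,0,0,0,0],[0.085,0,0,0,0],[0.085,0,0,0,0],[0.085,0,0,-0.015,0],[0.085,0,0,-0.025,0],[0.085,-0.01,0,-0.035,0],[0.085,-0.02,0,-0.035,0],[0.085,-0.02,0,-0.03,0],[0.085,-0.01,0,-0.02,0],[0.085,0,0,0,0],[0.085,0,0,0,0]]'
cat > seat.py <<'E'
from tray import *
import sys
def seat(lo,hi,cam_='wrist'):
    m=cam(cam_);im,d=bot.read_camera(cam_);P=cloud(m,d);h=P[...,2]
    g=((h>lo)&(h<hi)&(P[...,0]>.5)&(P[...,0]<.74)&(P[...,1]>.15)&(P[...,1]<.42)&(d>0)).astype(np.uint8);g=cv2.morphologyEx(g,cv2.MORPH_OPEN,np.ones((3,3)))
    n,lab,st,ce=cv2.connectedComponentsWithStats(g)
    for k in range(1,n):
        if st[k,4]>20:
            q=P[lab==k];print('blob',st[k,4],np.round(ce[k]),rect(q),'z',np.round(np.median(q[:,2])*1000,1))
    return im,d,P
if __name__=='__main__':
    im,d,P=seat(.075,.095);go(.4,-.3,.4,0);cv2.imwrite('pics/seat1.png',im)
E
python3 seat.py
```

```text
t: 26.8
eef_pos: [0.5534, 0.2714, 0.3746]
tool_rot: [-0.0, 0.996, 0.084, 0.002]
contact_force: [-0.8, -1.4, 0.5]
gripper_width: 0.995
grasp_force: 0.0
blob 452 [156.  45.] (array([646.7, 362.8]), array([17.6, 18.4]), 9.76) z 81.8
blob 474 [360.  45.] (array([671.4, 215.2]), array([18. , 18.5]), 10.07) z 82.0
blob 378 [167. 154.] (array([566. , 349.5]), array([18.2, 18.7]), 8.65) z 81.8
blob 383 [350. 154.] (array([590.9, 201.7]), array([17.9, 18.3]), 9.68) z 81.8
t26.85 pos [553.6 270.8 372.9] head 9.6 tilt 0.08 q7 -2.24 F [-0.9  0.1 -0.9]
shift tool mm [-246.4  537.3  -27.3] yaw 9.6 if yawed first: [-153.6  570.8  -27.1]
```

View pics/seat1.png

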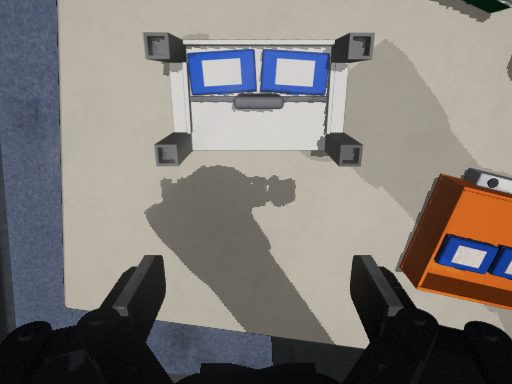

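Tray 1 is seated: post tops at 82 mm, centre (618.7,282.3), and rear mailers in place at pixels (220,72) and (295,72). On to the second tray.

```bash
python3 -m pendant '[[0.085,0,0,0,4.8],[0.085,0,0,-0.015,4.8],[0.085,-0.006,0.036,-0.012,0],[0.085,-0.006,0.036,0,0],[0.085,-0.006,0.036,0,0],[0.085,-0.006,0.036,0,0],[0.085,-0.006,0.036,0,0],[0.085,-0.006,0.036,0,0],[0.085,-0.006,0.036,0,0],[0.085,-0.006,0.036,0,0],[0.085,-0.006,0.036,0,0],[0.085,-0.006,0.036,0,0]]'
python3 -m pendant '[[0.085,-0.006,0.036,0,0],[0.085,-0.006,0.036,0,0],[0.085,-0.006,0.036,0,0],[0.085,-0.006,0.036,0,0],[0.085,-0.005,0.036,0,0],[0.085,-0.004,0.031,0,0],[0.085,0,0,0,0],[0.085,0,0,0,0],[0.085,0,0,0,0]]'
python3 - <<'E'
from tray import *
go(.4925,-.304,.207,.1)
m=cam('wrist');im,d=bot.read_camera('wrist');cv2.imwrite('pics/w8.png',im);P=cloud(m,d)
for r in posts(P,d,.07,.09):print(*r)
for r in posts(P,d,.064,.0705):print('h',*r)
E
```

```text
t: 27.85
eef_pos: [0.4929, -0.0912, 0.398]
tool_rot: [-0.0, 1.0, -0.0, -0.001]
contact_force: [1.7, -0.2, -0.5]
gripper_width: 0.995
grasp_force: 0.0
t: 28.6
eef_pos: [0.4605, -0.2997, 0.398]
tool_rot: [-0.001, 1.0, -0.0, -0.001]
contact_force: [0.6, 0.8, -0.7]
gripper_width: 0.997
grasp_force: 0.0
t28.60 pos [ 460.5 -299.7  398. ] head -0.0 tilt 0.14 q7 -1.24 F [ 0.6  0.8 -0.7]
shift tool mm [ 32.3   4.7 190.9] yaw -0.1 if yawed first: [ 32.    4.4 191. ]
267 [ 531.1 -221.1] [22.4 37. ] 0.09 [ 533.3 -229.6   67.5] [178.  90.]
281 [ 532.4 -356.4] [115.5  22.2] 87.93 [ 533.2 -384.3   63.2] [354.  89.]
261 [ 481.9 -248.8] [ 24.2 160.5] 60.23 [ 449.4 -230.1   68.3] [185. 182.]
275 [ 484.3 -361.2] [172.   30.9] 35.94 [ 448.  -383.9   64.7] [346. 182.]
h 37 [ 533.6 -386.8] [ 1.7 12.3] 82.47 [ 533.6 -386.8   70.6] [359.  90.]
h 22 [ 531.2 -223.9] [8.4 2.8] 18.89 [ 531.4 -224.1   65.8] [172.  92.]
h 16 [ 532.  -371.3] [5.8 0.6] 2.63 [ 532.  -371.4   71.2] [342.  92.]
h 468 [ 487.8 -308.7] [19.7 44.1] 0.25 [ 492.1 -306.4   63.1] [266. 136.]
h 20 [ 461.4 -228.1] [0.6 8.8] 0.85 [ 461.3 -228.    71. ] [182. 170.]
h 18 [ 503.4 -266.4] [  6.7 106.5] 55.78 [ 465.4 -240.7   85.2] [192. 170.]
h 16 [ 461.4 -380.7] [7.3 0.9] 87.25 [ 461.4 -381.    71.4] [346. 170.]
h 18 [ 450.4 -371.4] [0.4 8.3] 89.5 [ 450.3 -371.4   72.1] [334. 182.]
h 21 [ 449.5 -386.9] [1.4 7.6] 84.82 [ 448.6 -386.8   70.6] [350. 183.]
```

```bash
python3 -m pendant '[[0.085,0.011,0.003,0.02,0],[0.085,0.011,0.003,0.03,0],[0.085,0.0095,0,0.035,0],[0.085,0,0,0.035,0],[0.085,0,0,0.03,0],[0.085,0,0,0.02,0],[0.085,0,0,0.013,0],[0.085,0,0,0.005,0],[0.085,0,0,0,0],[0.085,0,0,0,0]]' 
python3 -c "
from h import *
go(.492,-.3055,.2080,0)"
python3 -m pendant '[[0.05,0,0,0,0],[0.03,0,0,0,0],[0.03,0,0,0,0],[0.03,0,0,0,0],[0.03,0,0,0,0],[0.03,0,0,0,0],[0.03,0,0,0,0]]' 40
python3 -m pendant '[[0.03,0,0,-0.005,0],[0.03,0,0,-0.01,0],[0.03,0,0,-0.015,0],[0.03,0,0,-0.02,0],[0.03,0,0,-0.02,0],[0.03,0,0,-0.02,0],[0.03,0,0,-0.01,0],[0.03,0,0,0,0],[0.03,0,0,0,0]]'
python3 held.py;  python3 -c "
from h import *
go(.5418,-.0246,.31,-4.35)"
```

```text
t: 29.48
eef_pos: [0.4926, -0.3057, 0.2122]
tool_rot: [0.0, 1.0, 0.0, 0.001]
contact_force: [-0.0, -0.6, 0.9]
gripper_width: 0.994
grasp_force: 0.0
t29.48 pos [ 492.6 -305.7  212.2] head 0.0 tilt 0.09 q7 -1.38 F [-0.  -0.6  0.9]
shift tool mm [-0.6 -0.2  4.2] yaw 0.0 if yawed first: [-0.6 -0.2  4.2]
t: 30.07
eef_pos: [0.4921, -0.3063, 0.2121]
tool_rot: [0.001, 1.0, -0.0, 0.001]
contact_force: [-0.5, 0.2, 6.2]
gripper_width: 0.462
grasp_force: 39.6
t: 30.82
eef_pos: [0.4916, -0.3059, 0.3112]
tool_rot: [0.0, 1.0, -0.0, 0.0]
contact_force: [-0.7, -0.1, -4.0]
gripper_width: 0.46
grasp_force: 41.0
rear mailers: n 7950 x[7.1 41.5] y[-61.9 59.1] mm pitch (front down +) -0.2 roll -0.0 z at tool axis 187.0
front blue px 2737
 post -1 2460 (array([ 42.1, -75.3]), array([19.8, 18.6]), 89.93) z 136.9
 post 1 2504 (array([42.1, 74.5]), array([19.7, 18.9]), 89.81) z 136.8
t30.87 pos [ 491.3 -305.8  310.3] head -0.0 tilt 0.09 q7 -1.32 F [-0.5  0.2 -4.7]
shift tool mm [  50.4 -281.3    0.4] yaw 4.3 if yawed first: [  29.1 -284.3    0.3]
```

```bash
python3 -m pendant '[[0.03,0,0,0,2.2],[0.03,0,0,0,2.15],[0.03,0.001,-0.008,0,0],[0.03,0.002,-0.015,0,0],[0.03,0.002,-0.020,0,0],[0.03,0.002,-0.020,0,0],[0.03,0.002,-0.020,0,0],[0.03,0.002,-0.020,0,0],[0.03,0.002,-0.020,0,0],[0.03,0.002,-0.020,0,0],[0.03,0.002,-0.020,0,0],[0.03,0.002,-0.020,0,0]]'
python3 -m pendant '[[0.03,0.003,-0.020,0,0],[0.03,0.003,-0.020,0,0],[0.03,0.003,-0.020,0,0],[0.03,0.003,-0.020,0,0],[0.03,0.003,-0.018,0,0],[0.03,0,-0.014,0,0],[0.03,0,-0.008,0,0],[0.03,0,0,0,0],[0.03,0,0,0,0]]'
python3 - <<'E'
from fit import *
go(.5448,-.025,.255,-4.35)
m=cam('scene');im,d=bot.read_camera('scene');P=cloud(m,d);print(box(P,im)[0])
hsv=cv2.cvtColor(im,cv2.COLOR_BGR2HSV);bl=(hsv[...,0]>100)&(hsv[...,0]<130)&(hsv[...,1]>150)&(P[...,2]<.03)&(abs(P[...,1]+.02)<.1)&(P[...,0]>.42)&(P[...,0]<.53)
a=np.radians(-4.35);q=(P[bl][:,:2]-[.5059,-.022])@np.array([[np.cos(a),-np.sin(a)],[np.sin(a),np.cos(a)]]);print('mailers in box x',np.percentile(q[:,0],[2,98]),'y',np.percentile(q[:,1],[2,98]),'z',np.percentile(P[bl][:,2],[50,98]))
E
```

```text
t: 31.87
eef_pos: [0.5243, -0.1232, 0.31]
tool_rot: [-0.0, 0.999, -0.037, -0.001]
contact_force: [1.1, 0.1, -4.5]
gripper_width: 0.456
grasp_force: 41.0
t: 32.62
eef_pos: [0.5484, -0.0064, 0.3105]
tool_rot: [0.0, 0.999, -0.037, -0.001]
contact_force: [-0.3, -0.4, -4.6]
gripper_width: 0.46
grasp_force: 41.0
t32.62 pos [548.4  -6.4 310.5] head -4.3 tilt 0.08 q7 -1.97 F [-0.3 -0.4 -4.6]
shift tool mm [-2.2 18.8 55.5] yaw 0.1 if yawed first: [-2.2 18.8 55.5]
(array([503.9, -17.1]), array([193.3, 121. ]), 86.44)
mailers in box x [-0.03794225 -0.00434625] y [-0.05714557  0.0663729 ] z [0.01577867 0.0210197 ]
```

```bash
python3 -m pendant '[[0.03,-0.001,0.009,0,0],[0.03,-0.001,0.0095,0,0],[0.03,0,0,0.01,0],[0.03,0,0,0.015,0],[0.03,0,0,0.015,0],[0.03,0,0,0.01,0],[0.03,0,0,0.005,0],[0.03,0,0,0,0],[0.03,0,0,0,0]]'
python3 - <<'E'
from fit import *
from held import held
held();go(.5448,-.025,.255,-4.35)
m=cam('scene');im,d=bot.read_camera('scene');P=cloud(m,d);print(box(P,im)[0]);cv2.imwrite('pics/s9.png',cv2.resize(im[140:270,190:340],(692,600),interpolation=cv2.INTER_CUBIC))
E
```

```text
t: 33.42
eef_pos: [0.5455, -0.0249, 0.2561]
tool_rot: [-0.0, 0.999, -0.038, -0.0]
contact_force: [-0.1, 0.1, -4.1]
gripper_width: 0.46
grasp_force: 41.0
rear mailers: n 7988 x[7.2 42.0] y[-60.4 61.1] mm pitch (front down +) -0.2 roll -0.0 z at tool axis 186.9
front blue px 2745
 post -1 2484 (array([ 42.2, -75.3]), array([19.9, 18.9]), 89.04) z 136.9
 post 1 2518 (array([42.1, 74.5]), array([19.1, 20. ]), 0.69) z 136.8
t33.47 pos [545.8 -24.8 256.6] head -4.4 tilt 0.05 q7 -1.98 F [-0.1 -1.  -3.1]
shift tool mm [-1.   0.3  1.6] yaw -0.0 if yawed first: [-1.   0.3  1.6]
(array([503.8, -16.8]), array([196.2, 119.7]), 86.2)
```

View pics/s9.png

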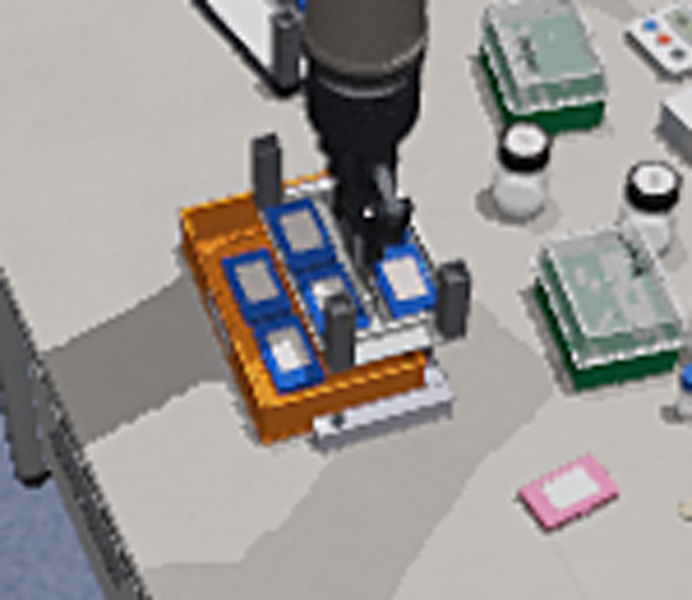

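The box has crept about 5 mm off the y fence since the first dump (scene fit y −17 against −22). I'll dump with the tray shifted to match and re-square the box afterwards.

```bash
python3 -m pendant '[[0.03,-0.001,-0.0055,0,0],[0.03,0,0,0.005,0],[0.03,0,0,0.0035,0],[0.03,-0.0023,0,0.0009,0],[0.03,-0.0023,0,0.001,0],[0.03,-0.0023,0,0.0012,0],[0.03,-0.0022,0,0.0012,0],[0.03,0,0,0,0]]' 25
python3 held.py
```

```text
t: 34.18
eef_pos: [0.5371, -0.018, 0.2447]
tool_rot: [-0.0, 0.999, -0.038, 0.003]
contact_force: [0.9, 1.0, 6.1]
gripper_width: 0.459
grasp_force: 43.1
rear mailers: n 8672 x[12.1 46.8] y[-60.6 60.7] mm pitch (front down +) 6.8 roll -0.1 z at tool axis 186.5
front blue px 2324
 post -1 2886 (array([ 40.3, -75.8]), array([20.7, 19.8]), 89.5) z 131.1
 post 1 2858 (array([40.9, 74.2]), array([19.8, 19.6]), 1.62) z 130.8
```

```bash
python3 -m pendant '[[0.03,-0.002,0,0.0014,0],[0.03,-0.002,0,0.0014,0],[0.03,-0.002,0,0.0015,0],[0.03,-0.002,0,0.0016,0],[0.03,-0.0018,0,0.0016,0],[0.03,0,0,0,0],[0.03,0,0,0,0]]' 25
python3 held.py
```

```text
t: 34.82
eef_pos: [0.527, -0.0172, 0.237]
tool_rot: [-0.0, 0.999, -0.038, 0.002]
contact_force: [-1.0, 0.4, 5.9]
gripper_width: 0.459
grasp_force: 45.3
rear mailers: n 9086 x[19.9 53.1] y[-60.7 60.8] mm pitch (front down +) 18.7 roll -0.1 z at tool axis 186.9
front blue px 2006
 post -1 3242 (array([ 37.1, -75.2]), array([20., 22.]), 89.99) z 122.8
 post 1 3068 (array([37.4, 73.5]), array([19. , 21.9]), 89.47) z 122.6
```

```bash
python3 -m pendant '[[0.03,-0.0017,0,0.0018,0],[0.03,-0.0016,0,0.0018,0],[0.03,-0.0015,0,0.002,0],[0.03,0,0,0,0],[0.03,0,0,0,0],[0.03,0,0,0,0],[0.03,0,0,0,0]]' 25
python3 held.py
```

```text
t: 35.45
eef_pos: [0.5229, -0.0168, 0.2329]
tool_rot: [-0.0, 0.999, -0.038, 0.003]
contact_force: [-3.8, 0.5, 19.5]
gripper_width: 0.461
grasp_force: 47.6
rear mailers: n 8909 x[22.7 54.9] y[-60.7 61.0] mm pitch (front down +) 23.7 roll -0.0 z at tool axis 187.4
front blue px 1344
 post -1 3227 (array([ 34.9, -74.5]), array([22.8, 18.2]), 0.55) z 119.4
 post 1 3058 (array([35.1, 72.9]), array([17.7, 23.3]), 88.68) z 119.2
```

```bash
python3 - <<'E'
from h import *
s,_=bot.read_camera('scene');c=cv2.resize(s[150:260,200:330],(630,533),interpolation=cv2.INTER_CUBIC);cv2.imwrite('pics/s10.png',c)
E
```

```text
(no output)
```

View pics/s10.png

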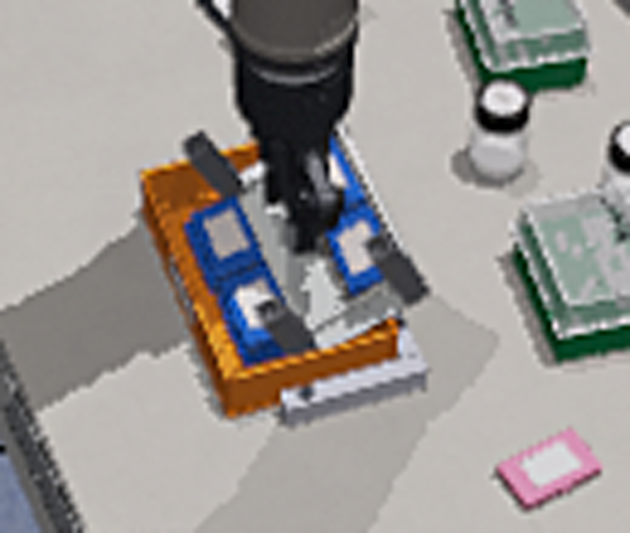

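The second pair slid off on top of the first pair. Lifting away and checking.

```bash
python3 -m pendant '[[0.03,0.002,0,-0.004,0],[0.03,0.004,0,-0.005,0],[0.03,0.004,0,-0.007,0],[0.03,0.004,0,-0.012,0],[0.03,0.002,0,-0.015,0],[0.03,0,0,-0.015,0],[0.03,0,0,-0.015,0],[0.03,0,0,-0.01,0],[0.03,0,0,0,0],[0.03,0,0,0,0]]' 40
python3 - <<'E'
from fit import *
from held import held
held();go(.44,.24,.32,-4.4)
m=cam('scene');im,d=bot.read_camera('scene');P=cloud(m,d);print(box(P,im)[0]);cv2.imwrite('pics/s11.png',cv2.resize(im[140:270,190:340],(692,600),interpolation=cv2.INTER_CUBIC))
E
```

```text
t: 36.38
eef_pos: [0.5373, -0.0187, 0.3134]
tool_rot: [0.0, 0.999, -0.038, 0.0]
contact_force: [-0.9, -0.4, -3.1]
gripper_width: 0.461
grasp_force: 45.0
rear mailers: n 9201 x[22.3 54.8] y[-60.8 61.3] mm pitch (front down +) 23.4 roll -0.1 z at tool axis 187.4
front blue px 0
 post -1 3202 (array([ 34.8, -74.4]), array([22.9, 18.3]), 1.2) z 119.6
 post 1 3019 (array([35.5, 73.1]), array([17.6, 23.3]), 89.94) z 119.4
t36.43 pos [536.9 -18.7 312.7] head -4.4 tilt 0.05 q7 -1.94 F [ 0.9 -0.4 -3.4]
shift tool mm [-116.4 -250.6   -7.3] yaw 0.0 if yawed first: [-116.5 -250.6   -7.3]
(array([504.9, -18. ]), array([196.2, 120.5]), 85.82)
```

View pics/s11.png

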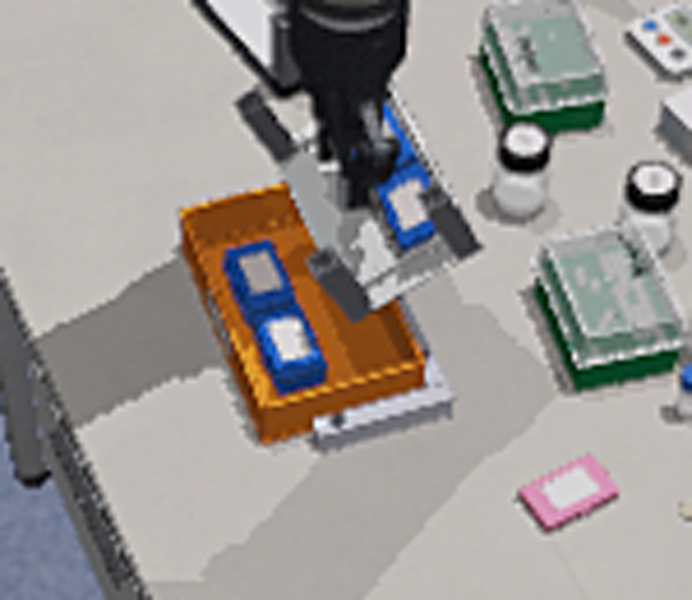

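All four mailers lie in the box, two on two, and the rear row is intact. I'll level this tray on the free table spot as before.

```bash
python3 -m pendant '[[0.03,-0.003,-0.006,0,0],[0.03,-0.006,-0.013,0,0],[0.03,-0.009,-0.019,0,0],[0.03,-0.009,-0.019,0,0],[0.03,-0.009,-0.019,0,0],[0.03,-0.009,-0.019,0,0],[0.03,-0.009,-0.019,0,0],[0.03,-0.009,-0.019,0,0],[0.03,-0.009,-0.019,0,0],[0.03,-0.009,-0.019,0,0],[0.03,-0.009,-0.019,0,0],[0.03,-0.009,-0.019,0,0]]'
python3 -m pendant '[[0.03,-0.009,-0.019,0,0],[0.03,-0.009,-0.019,0,0],[0.03,-0.009,-0.019,0,0],[0.03,-0.006,-0.013,0,0],[0.03,-0.002,-0.006,0.01,0],[0.03,0,0,0.02,0],[0.03,0,0,0.02,0],[0.03,0,0,0.015,0],[0.03,0,0,0.01,0],[0.03,0,0,0.004,0],[0.03,0,0,0,0],[0.03,0,0,0,0]]'
python3 -c "
from h import *
go(.425,.255,.223,-4.4)"
```

```text
t: 37.48
eef_pos: [0.4533, 0.1986, 0.3126]
tool_rot: [0.0, 0.999, -0.038, -0.001]
contact_force: [0.2, 0.6, -2.9]
gripper_width: 0.455
grasp_force: 45.0
t: 38.48
eef_pos: [0.4254, 0.2759, 0.2344]
tool_rot: [-0.0, 0.999, -0.038, 0.0]
contact_force: [0.9, 1.0, -3.0]
gripper_width: 0.459
grasp_force: 45.0
t38.48 pos [425.4 275.9 234.4] head -4.4 tilt 0.01 q7 -2.69 F [ 0.9  1.  -3. ]
shift tool mm [ 1.2 20.8 11.4] yaw 0.0 if yawed first: [ 1.2 20.8 11.4]
```

```bash
python3 -m pendant '[[0.03,0,0,0.006,0],[0.03,0,0,0.005,0],[0.03,0.0043,0,0.001,0],[0.03,0.0043,0,0.0012,0],[0.03,0.0037,0,0.0014,0],[0.03,0.0037,0,0.0015,0],[0.03,0.0036,0,0.0018,0],[0.03,0.0036,0,0.0018,0],[0.03,0.0035,0,0.002,0],[0.03,0.003,0,0.002,0],[0.03,0.001,0,0.001,0],[0.03,0,0,0,0]]' 25
python3 held.py
python3 -m pendant '[[0.03,0.001,0,0.0015,0],[0.03,0.001,0,0.0012,0],[0.03,0.001,0,0.0012,0],[0.03,0,0,0,0],[0.03,0,0,0,0]]' 20
python3 held.py
```

```text
t: 39.48
eef_pos: [0.4579, 0.2735, 0.2105]
tool_rot: [-0.001, 0.999, -0.039, 0.002]
contact_force: [2.1, -1.5, 4.3]
gripper_width: 0.459
grasp_force: 47.4
rear mailers: n 8792 x[8.1 44.0] y[-62.4 60.5] mm pitch (front down +) 3.0 roll -0.1 z at tool axis 183.2
front blue px 0
 post -1 2845 (array([ 41.2, -75.5]), array([20. , 19.3]), 88.71) z 130.9
 post 1 2816 (array([42.3, 74.2]), array([19.8, 19.6]), 87.84) z 130.6
t: 39.95
eef_pos: [0.461, 0.2733, 0.2078]
tool_rot: [-0.0, 0.999, -0.039, 0.002]
contact_force: [0.1, -3.0, 16.9]
gripper_width: 0.464
grasp_force: 49.2
rear mailers: n 8779 x[6.4 42.3] y[-62.4 60.6] mm pitch (front down +) -0.4 roll -0.1 z at tool axis 182.6
front blue px 0
 post -1 2717 (array([ 42.3, -76.1]), array([18.7, 20.9]), 0.12) z 132.8
 post 1 2713 (array([43.4, 74.2]), array([19.9, 19. ]), 89.38) z 132.5
```

```bash
python3 -m pendant '[[0.065,0,0,0,0],[0.065,0,0,-0.002,0],[0.065,0,0,0,0],[0.065,0,0,0,0],[0.03,0,0,0,0],[0.03,0,0,0,0],[0.03,0,0,0,0],[0.03,0,0,0,0],[0.03,0,0,0,0],[0.03,0,0,-0.005,0],[0.03,0,0,-0.01,0],[0.03,0,0,-0.01,0]]' 40
python3 -m pendant '[[0.03,0,0,-0.01,0],[0.03,0,0,-0.02,-3],[0.03,0,0,-0.02,-4],[0.03,0,0,-0.02,-4],[0.03,0,0,-0.02,-3],[0.03,0,0,-0.02,0],[0.03,0,0,-0.02,0],[0.03,0,0,-0.015,0],[0.03,0,0,0,0],[0.03,0,0,0,0]]' 40
python3 held.py;python3 -c "
from h import *
go(.6184,.2824,.36,9.5)"
```

```text
t: 41.0
eef_pos: [0.4585, 0.2731, 0.233]
tool_rot: [0.0, 0.999, -0.038, -0.001]
contact_force: [0.4, 0.5, -3.5]
gripper_width: 0.462
grasp_force: 40.8
t: 41.83
eef_pos: [0.4588, 0.2732, 0.3787]
tool_rot: [-0.0, 0.996, 0.084, 0.001]
contact_force: [0.6, 0.5, -3.0]
gripper_width: 0.46
grasp_force: 41.1
rear mailers: n 8658 x[9.9 45.8] y[-61.6 60.3] mm pitch (front down +) -0.2 roll -0.1 z at tool axis 182.4
front blue px 0
 post -1 2781 (array([ 45.2, -75.3]), array([19. , 19.7]), 0.33) z 132.4
 post 1 2720 (array([46.4, 74.4]), array([19.8, 19. ]), 87.66) z 132.2
t41.88 pos [458.5 272.9 377.5] head 9.6 tilt 0.03 q7 -2.28 F [-0.  -0.4 -3.1]
shift tool mm [159.2  17.4  17.6] yaw 0.1 if yawed first: [159.2  17.   17.5]
```

```bash
python3 -m pendant '[[0.03,0.005,0.001,0,0.5],[0.03,0.012,0.0015,0,0],[0.03,0.018,0.002,0,0],[0.03,0.022,0.0025,0,0],[0.03,0.022,0.0025,0,0],[0.03,0.022,0.0025,0,0],[0.03,0.020,0.002,0,0],[0.03,0.016,0.002,0.005,0],[0.03,0.011,0.0015,0.015,0],[0.03,0.006,0.0005,0.02,0],[0.03,0,0,0.02,0],[0.03,0,0,0.012,0]]'
python3 -m pendant '[[0.03,0,0,0.003,0],[0.03,0,0,0,0],[0.03,0,0,0,0]]'
python3 - <<'E'
from held import *
held();go(.6139,.2811,.292,9.1)
E
```

```text
t: 42.88
eef_pos: [0.6144, 0.2788, 0.3015]
tool_rot: [0.001, 0.997, 0.079, -0.002]
contact_force: [0.4, 0.3, -3.5]
gripper_width: 0.464
grasp_force: 41.0
t: 43.13
eef_pos: [0.6141, 0.2803, 0.3032]
tool_rot: [-0.0, 0.997, 0.08, 0.0]
contact_force: [0.3, 0.0, -2.7]
gripper_width: 0.463
grasp_force: 41.0
rear mailers: n 8690 x[10.5 46.5] y[-61.5 60.6] mm pitch (front down +) -0.3 roll -0.0 z at tool axis 182.5
front blue px 0
 post -1 2802 (array([ 45.3, -75.4]), array([18.9, 19.9]), 0.08) z 132.5
 post 1 2712 (array([46.1, 74.4]), array([19.9, 18.9]), 89.05) z 132.3
t43.18 pos [614.2 280.4 303.8] head 9.1 tilt 0.11 q7 -2.22 F [-0.4 -0.5 -3.6]
shift tool mm [-0.2 -0.8 11.8] yaw 0.0 if yawed first: [-0.1 -0.8 11.8]
```

```bash
python3 -m pendant '[[0.03,0,-0.0007,0.006,0],[0.03,0,0,0.004,0],[0.03,0,0,0.003,0],[0.03,0,0,0.002,0],[0.03,0,0,0.002,0],[0.03,0,0,0.002,0],[0.03,0,0,0,0]]'
python3 -m pendant '[[0.03,0,0,0.002,0],[0.03,0,0,0.001,0],[0.03,0,0,0,0]]'
python3 -m pendant '[[0.03,0,0,0.001,0],[0.03,0,0,0.001,0],[0.03,0,0,0,0]]'
```

```text
t: 43.77
eef_pos: [0.6136, 0.2805, 0.2832]
tool_rot: [0.0, 0.997, 0.08, -0.0]
contact_force: [-0.8, 0.2, -3.7]
gripper_width: 0.463
grasp_force: 41.0
t: 44.02
eef_pos: [0.6137, 0.2807, 0.2808]
tool_rot: [-0.0, 0.997, 0.08, 0.0]
contact_force: [-0.5, -0.6, -3.7]
gripper_width: 0.459
grasp_force: 41.1
t: 44.27
eef_pos: [0.614, 0.281, 0.2807]
tool_rot: [-0.0, 0.997, 0.08, 0.001]
contact_force: [-3.7, -1.6, 8.4]
gripper_width: 0.462
grasp_force: 42.4
```

```bash
python3 -m pendant '[[0.06,0,0,0,0],[0.085,0,0,0,0],[0.085,0,0,0,0],[0.085,0,0,0,0],[0.085,0,0,-0.015,0],[0.085,0,0,-0.025,0],[0.085,-0.01,0,-0.035,0],[0.085,-0.02,0,-0.03,0],[0.085,-0.02,0,-0.02,0],[0.085,-0.01,0,-0.01,0],[0.085,0,0,0,0],[0.085,0,0,0,0]]'
python3 - <<'E'
from seat import *
from fit import box
im,d,P=seat(.137,.16);cv2.imwrite('pics/seat2.png',im)
from held import held
go(.46,-.03,.40,-4.35)
m=cam('top');im,d=bot.read_camera('top');P=cloud(m,d);print('top box',box(P,im)[0])
m=cam('scene');im,d=bot.read_camera('scene');P=cloud(m,d);print('scene box',box(P,im)[0]);cv2.imwrite('pics/s12.png',im)
E
```

```text
t: 45.27
eef_pos: [0.5545, 0.2709, 0.4141]
tool_rot: [0.0, 0.997, 0.08, 0.001]
contact_force: [-0.1, -0.3, 0.2]
gripper_width: 0.989
grasp_force: 0.0
blob 702 [369.  40.] (array([671.7, 214.7]), array([18.1, 18.7]), 8.91) z 147.7
blob 686 [144.  42.] (array([647.1, 362.5]), array([18.1, 18.7]), 9.6) z 147.6
blob 753 [257. 105.] (array([619.2, 282. ]), array([ 9.3, 39.9]), 9.27) z 140.9
blob 572 [157. 162.] (array([566.5, 348.9]), array([18.3, 18.5]), 9.27) z 147.2
blob 590 [357. 161.] (array([590.9, 201.3]), array([18.7, 18.4]), 8.29) z 147.4
t45.32 pos [554.9 270.5 412.9] head 9.1 tilt 0.05 q7 -2.20 F [ 0.2  0.2 -0.8]
shift tool mm [-141.2  281.7   13.2] yaw 13.4 if yawed first: [-71.8 306.9  12.9]
top box (array([506.7, -14.5]), array([188.4, 119.5]), 85.7)
scene box (array([504.7, -17.4]), array([194.3, 121.3]), 85.43)
```

View pics/seat2.png

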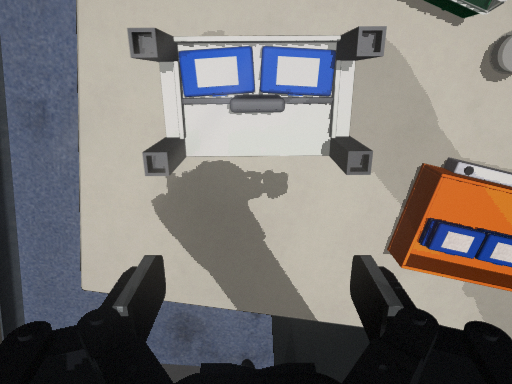

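The stack is fully seated: posts at 147.5 mm and centred, with the rear mailers in place at pixels (217,72) and (297,70). The box is about 6 mm off the y fence, so I'll push its +y end from outside with closed fingers.

```bash
python3 -m pendant '[[0,0,0.01,0,6.7],[0,0,0.02,0,6.7],[0,-0.005,0.03,0,0],[0,-0.005,0.03,0,0],[0,-0.006,0.03,0.01,0],[0,-0.006,0.025,0.02,0],[0,-0.004,0.012,0.03,0],[0,0,0,0.035,0],[0,0,0,0.035,0],[0,0,0,0.035,0],[0,0,0,0.03,0],[0,0,0,0.02,0]]'
python3 -c "
from h import *
go(.5161,.1126,.193,-4.35)"
```

```text
t: 46.42
eef_pos: [0.5205, 0.1158, 0.1943]
tool_rot: [0.001, 0.999, -0.037, -0.003]
contact_force: [-0.5, -1.2, 0.6]
gripper_width: 0.003
grasp_force: 0.0
t46.42 pos [520.5 115.8 194.3] head -4.3 tilt 0.33 q7 -2.34 F [-0.5 -1.2  0.6]
shift tool mm [-4.1  3.5  1.3] yaw 0.1 if yawed first: [-4.1  3.5  1.3]
```

```bash
python3 -m pendant '[[0,-0.002,0.005,0,0],[0,-0.002,0.005,0,0],[0,0,0.005,0,0],[0,0,0.003,0,0],[0,0,0,0,0]]'
python3 -m pendant '[[0,0,0.002,0,0],[0,0,0.002,0,0],[0,0,0.002,0,0],[0,0,0,0,0]]'
python3 -m pendant '[[0,0,0.002,0,0],[0,0,0.002,0,0],[0,0,0,0,0]]'
```

```text
t: 46.83
eef_pos: [0.5168, 0.0977, 0.2]
tool_rot: [0.0, 0.999, -0.038, 0.001]
contact_force: [-0.7, -0.5, 0.0]
gripper_width: 0.004
grasp_force: 0.0
t: 47.17
eef_pos: [0.5158, 0.0924, 0.1989]
tool_rot: [0.0, 0.999, -0.037, 0.0]
contact_force: [-0.0, 0.4, 0.6]
gripper_width: 0.003
grasp_force: 0.0
t: 47.42
eef_pos: [0.5155, 0.0897, 0.1989]
tool_rot: [-0.001, 0.999, -0.037, 0.0]
contact_force: [-0.2, 3.6, 1.1]
gripper_width: -0.0
grasp_force: 1.7
```

```bash
python3 -m pendant '[[0,0,0.002,0,0],[0,0,0.002,0,0],[0,0,0,0,0]]'
python3 -m pendant '[[0,0,0.0015,0,0],[0,0,0.0015,0,0],[0,0,0,0,0]]'
python3 -m pendant '[[0,0,0.001,0,0],[0,0,0.001,0,0],[0,0,0,0,0]]'
```

```text
t: 47.67
eef_pos: [0.5152, 0.086, 0.1989]
tool_rot: [-0.001, 0.999, -0.037, 0.0]
contact_force: [-0.5, 6.9, 1.2]
gripper_width: -0.0
grasp_force: 3.4
t: 47.92
eef_pos: [0.515, 0.0852, 0.1991]
tool_rot: [-0.003, 0.999, -0.036, 0.001]
contact_force: [-0.4, 12.2, -0.6]
gripper_width: 0.003
grasp_force: 6.4
t: 48.17
eef_pos: [0.5148, 0.0848, 0.1992]
tool_rot: [-0.004, 0.999, -0.035, 0.001]
contact_force: [-0.7, 17.0, -0.6]
gripper_width: -0.002
grasp_force: 8.5
```

```bash
python3 -m pendant '[[0,0,-0.008,0,0],[0,0,-0.008,0,0],[0,0,0,-0.03,0],[0,0,0,-0.04,0],[0,0,0,-0.04,0],[0,-0.005,0.01,-0.04,0],[0,-0.01,0.03,-0.03,0],[0,-0.01,0.035,-0.02,0],[0,-0.01,0.035,0,0],[0,-0.01,0.03,0,0],[0,0,0.01,0,0],[0,0,0,0,0]]'
python3 chk.py
python3 - <<'E'
from h import *
from fit import box
im,d=bot.read_camera('wrist');cv2.imwrite('pics/w13.png',im);P=cloud(cam('wrist'),d)
hsv=cv2.cvtColor(im,cv2.COLOR_BGR2HSV);bl=(hsv[...,0]>100)&(hsv[...,0]<130)&(hsv[...,1]>150)&(abs(P[...,1]+.02)<.1)&(P[...,0]>.42)&(P[...,0]<.6)
a=np.radians(-4.35);q=(P[bl][:,:2]-[.5059,-.022])@np.array([[np.cos(a),-np.sin(a)],[np.sin(a),np.cos(a)]]);print(np.percentile(q,[1,99],axis=0),np.percentile(P[bl][:,2],[2,50,98]))
for c in('top','scene'):
    m=cam(c);im,d=bot.read_camera(c);print(c,box(cloud(m,d),im)[0])
E
```

```text
t: 49.17
eef_pos: [0.4594, -0.0528, 0.3972]
tool_rot: [0.001, 0.999, -0.041, -0.001]
contact_force: [1.2, -0.0, 1.0]
gripper_width: -0.0
grasp_force: 0.0
49.1667 box (array([506. , -21.6]), array([189.5, 120. ]), 85.77) corner [506.5 -23.5] -4.3520073104214925 81.12326260726265
[[-0.03529424 -0.05872926]
 [-0.00085248  0.06172665]] [0.02672679 0.0283033  0.29895319]
top (array([510.7,  44.2]), array([120. ,  67.3]), 0.94)
scene (array([505.1, -21.5]), array([196.4, 121.1]), 85.62)
```

View pics/w13.png

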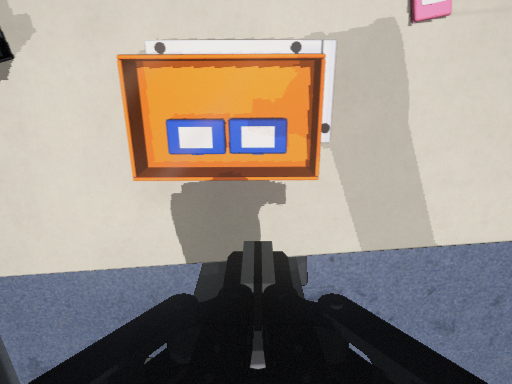

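The box is back against both fences: fit (506.0,−21.6), the same as the first seating. The mailers are stacked inside it at pixels (195,137) and (258,135), tops at 28 mm. Handing in.

```bash
python3 -c "
from station import bot
print(bot.hand_in())"
```

```text
the job is handed in; nothing more can be done
None
```

The job is handed in and no verdict came back; by my last camera checks the box touches both fences with all four front mailers in it, and both trays sit pinned on the base plate with their rear mailers in place.

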